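# Set out the slide-staining bench

## Task

Stand each of the three amber containers upright in the spill saucer that fits its shape and size (wide jar in the large round one, slim jar in the small round one, square bottle in the square one), flat on the saucer's floor inside the rim. Only when all three stand there, slide the slide tray by its handle, far end first, under the viewing lamp's low hood until it is fully home against the back stop, flat on the bench. Do not tip any container over, and leave the flask and the tube rack where they are.

Things in the scene. Friction and masses are not known exactly. Their poses are not given: they have to be found in the camera images.
- wide_jar: Wide round amber jar, upright, diameter 64 mm up to 64 mm height, black cap (diameter 58 mm) to 83 mm height; 0.16 to 0.29 kg. Origin at the centre of its underside, z up.
- slim_jar: Slim round amber jar, upright, diameter 40 mm up to 60 mm height, black cap (diameter 34 mm) to 77 mm height; 0.09 to 0.16 kg. Origin at the centre of its underside, z up.
- square_bottle: Square amber bottle, upright, 46 x 46 mm up to 66 mm height, then a black round cap (diameter 30 mm) to 83 mm height; 0.12 to 0.23 kg. Origin at the centre of its underside, x and y square to its sides, z up.
- slide_tray: Flat aluminium tray with two glass slides, 120 (x) x 84 (y) mm, 0.19-0.33 kg: floor 8 mm thick; rims to 22 mm height at the +x end and on the sides from x=-15. Black upright block handle 30 (x) x 24 (y) mm, middle at x=-38, y=0, to 56 mm height; no rim beside it, so fingers can close along y. Front-heavy when lifted: best slid. Origin: centre of underside. Handle end towards the robot at the start.
- wide_saucer: Large round grey plastic spill saucer, fixed to the bench: outer diameter 92 mm, inner 84 mm, floor at 3 mm height, rim to 10 mm. Origin at the centre of its underside.
- slim_saucer: Small round grey plastic spill saucer, fixed to the bench: outer diameter 68 mm, inner 60 mm, floor at 3 mm height, rim to 10 mm. Origin at the centre of its underside.
- square_saucer: Square grey plastic spill saucer, fixed to the bench: outer 70 x 70 mm, inner 62 x 62 mm, floor at 4 mm height, rim to 10 mm. Origin at the centre of its underside, x and y square to its sides.
- lamp: Fixed low lamp: white hood 115 (x) x 130 (y) mm from x=+5 to +120 mm, underside 32, top 60 mm above the bench; side legs leave a 104 mm wide channel open at the -x side (towards the robot), bench as floor; back stop at x=+61. Origin: on the bench where the centre of the tray comes when home, its axes along the lamp's, its +x end at the stop. Tray enters along +x; its handle stays outside.
- flask: Bystander: loose conical glass flask, base diameter 68 mm, height 110 mm. Origin at the centre of its underside.
- tube_rack: Bystander: loose white tube rack with dark holes, 60 mm in x by 110 mm in y, 42 mm high, a few slim tubes standing out of it to 66 mm. Origin at the centre of its underside.

How it is judged:
By the outcome, as a careful person would: the job done as asked, in the order asked, and still so for the second after the job is handed in, with the robot touching nothing.
It also fails if it takes over 115 s, if anything falls off the work surface, if the arm or the gripper's body presses on something with over 40 N, if the wrist force passes 120 N, or if a joint passes its speed limit or range.

## Robot

A 6-joint arm with a two-finger parallel gripper is mounted at the origin on the work surface. World frame = base frame: x ahead of the robot, y to its left, z up, the work surface at z = 0. Lengths are in m, angles in rad, forces in N, time in s.
With the tool pointing down it reaches from about 0.425 to 0.95 m from the base axis. Payload 14.7 kg.
Tool frame: the origin (TCP) lies at the very end of the fingers, on their centre line; the grasp point (between the pads) lies 19 mm behind it (robot.grasp_offset is the distance from the TCP to the grasp point, in m); y points along the fingers, x is the direction in which the jaws open and shut, and the axes are right-handed (so a half turn about y gives the same grasp; the last joint's range is limited). The gripper opens to 85 mm and grips with 20 to 120 N. Pads are 22 mm wide; open, the fingers measure 114 mm over their backs; the gripper's body (76 mm by 85 mm) begins 54 mm behind the grasp point. The pads swing forward as they close: fully open they stand 13 mm farther back than shut.
Start: joints at [1.075, 0.48, 1.596, -0, 1.065, -0.047], TCP at [0.282, 0.586, 0.231] pointing down, gripper open.
Joint ranges: [-2.75, 2.75], [-0.82, 2.05], [0.23, 2.67], [-1.56, 4.7], [0.09, 2.69], [-2.92, 2.92]. Speed limits (rad/s): [1.89, 1.89, 2.39, 3.01, 3.01, 3.01].

## Interface

Orientations are given as a unit quaternion [x, y, z, w].
In Python, from workcell import robot gives the robot as it stands.
- The arm moves only by the tool drive_tool, never from a script. Its argument "moves" is a list of rows, each an object with "xyz": the shift along the tool's x, y, z in m, a list of three; "twist": the turn, a rotation vector about the tool's x, y, z in rad, a list of three; "claw": the finger opening in m, from 0 to 0.0854. In form: [{"xyz": [dx, dy, dz], "twist": [rx, ry, rz], "claw": claw}, ...]. A call has 1 to 8 rows; each row shifts and turns the pose as measured when the row begins, along the tool's axes as they then stand; what a row does not reach is not made up. A row lasts 1/12 s, in which the tool goes at most 41.7 mm and 7.16 degrees, less where a joint would pass 70% of its speed; a pose out of reach is approached as far as the arm can. A call with a gripper value outside its range is refused whole. The fingers move at their own pace and stop on an object; "grip_force" is the grip in N (left out, the last holds). Time passes only in rows, so rows that do not move let the fingers close. It gives the time, the measured TCP pose, the force and the opening at its end, in the units of the state.
- robot.observe(): the state, without advancing time (a new reading comes with each control period).
- robot.get_image(name): name is "scene" or "top"; returns the picture (400x640x3 uint8, red, green, blue); there is no depth.
- robot.get_calibration(name): a dict with "mtx" (3x3 intrinsics, pixels), "R" (3x3) and "t" (3): a world point X has camera coordinates R X + t. Camera axes: x right, y down, z forward; pixel columns grow to the right and rows downward; lengths in m; the calibration is good to about 2 mm. A picture is of the moment at which its call begins. get_calibration takes no time and is no camera call.
- robot.finish_job(): hands the job in, once; it reports no verdict.
The state is a dict: "t": time; "joint_positions": joint angles; "dq": joint speeds; "effort": joint torques, N m; "position": TCP position; "ee_rot": TCP orientation; "force": force on the tool from outside, world axes, zero at the start; "torque": the same for the moment, N m; "width": finger opening in m.
Only numpy, scipy, OpenCV 4.12 (cv2) and the standard library are available. Lean on these libraries where they do the work, as an engineer would, in place of code of your own. Each camera call takes 0.05 s, during which the arm holds its last target.

## Working session

There is one attempt and no reset: what is moved stays moved. The work goes in short steps, Python scripts to look and compute and a tool call to move; the robot and the scene stay as the last step left them, time stands still between calls to the robot, and variables do not carry over. Pictures are saved under pics/ and viewed, and the job is handed in when it is done.

Besides the shell and the picture viewer there is one more tool, called after ">>>" by a JSON object that holds its "method" and its "body", one argument or row to a line. drive_tool: Moves the arm, as the interface text tells. Its arguments: {"type":"object","properties":{"moves":{"type":"array","items":{"type":"object","properties":{"xyz":{"type":"array","items":{"type":"number"}},"twist":{"type":"array","items":{"type":"number"}},"claw":{"type":"number"}}}},"grip_force":{"type":"number"}},"required":["moves"]}

```bash
ls; mkdir -p pics
python3 - <<'E'
from workcell import robot
import cv2
print(robot.observe())
for n in ("scene","top"):
    im=robot.get_image(n); cv2.imwrite(f"pics/{n}0.png",im[:,:,::-1])
    c=robot.get_calibration(n); print(n,c)
E
```

```text
pics
{'t': 0.0, 'joint_positions': array([ 1.07541967e+00,  4.80842132e-01,  1.59685802e+00,  5.34092868e-06,
        1.06510923e+00, -4.65976899e-02]), 'dq': array([ 5.29932136e-04, -8.55493481e-04,  9.04877721e-04,  4.91897284e-04,
       -1.28065422e-03, -4.38480612e-05]), 'effort': array([ 2.45062183e-03, -9.50663209e+01, -4.30179477e+01,  1.35609630e-04,
        1.23288872e-02, -1.42482625e-05]), 'position': array([0.28179657, 0.58528625, 0.23067162]), 'ee_rot': array([ 0.59893126,  0.37583331, -0.37658395, -0.59851082]), 'force': array([ 0.13106409, -0.08489701, -0.34322276]), 'torque': array([0.00644702, 0.00128283, 0.01855757]), 'width': 0.08542659013697622}
scene {'mtx': array([[379.43973736,   0.        , 314.44696699],
       [  0.        , 379.43973736, 194.01356371],
       [  0.        ,   0.        ,   1.        ]]), 'R': array([[ 0.89092178,  0.454124  , -0.00545668],
       [ 0.38633941, -0.76414556, -0.51654954],
       [-0.23874725,  0.4580971 , -0.85623992]]), 't': array([-0.50097436, -0.16145039,  1.13612712])}
top {'mtx': array([[472.4848235 ,   0.        , 323.8152079 ],
       [  0.        , 472.4848235 , 209.92301538],
       [  0.        ,   0.        ,   1.        ]]), 'R': array([[-0.02265681, -0.99974277, -0.00102729],
       [-0.99213022,  0.02261083, -0.12315183],
       [ 0.12314338, -0.00177102, -0.99238731]]), 't': array([0.03318799, 0.55313727, 1.26296141])}
```

View pics/scene0.png

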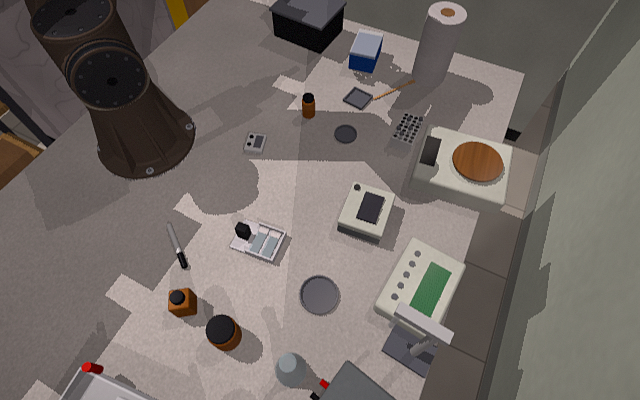

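View pics/top0.png

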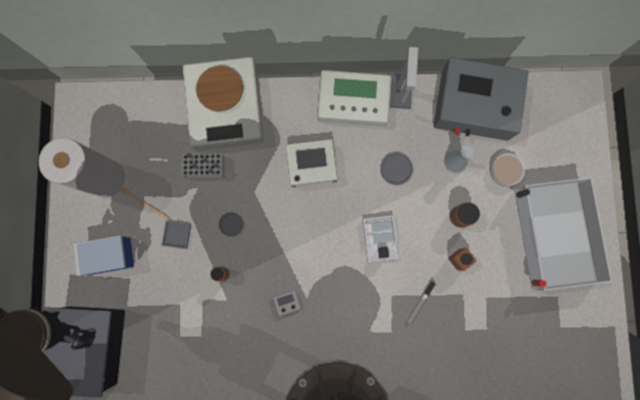

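```bash
cat > h.py <<'E'
import numpy as np, cv2
from workcell import robot
def crop(im,x0,y0,x1,y1,s,name):
    c=cv2.resize(im[y0:y1,x0:x1],None,fx=s,fy=s,interpolation=cv2.INTER_CUBIC)
    c=np.clip(c.astype(float)*1.3,0,255).astype(np.uint8).copy()
    for x in range((x0+9)//10*10,x1,10):
        cv2.line(c,(int((x-x0)*s),0),(int((x-x0)*s),6),(0,255,0),1)
        if x%20==0: cv2.putText(c,str(x),(int((x-x0)*s),16),0,.4,(0,255,0))
    for y in range((y0+9)//10*10,y1,10):
        cv2.line(c,(0,int((y-y0)*s)),(6,int((y-y0)*s)),(0,255,0),1)
        if y%20==0: cv2.putText(c,str(y),(8,int((y-y0)*s)),0,.4,(0,255,0))
    cv2.imwrite(name,c)
def cal(n):
    c=robot.get_calibration(n); return c['mtx'],c['R'],c['t']
def back(n,u,v,z):
    K,R,t=cal(n); d=R.T@np.linalg.inv(K)@np.array([u,v,1.]); o=-R.T@t
    return o+d*(z-o[2])/d[2]
def proj(n,X):
    K,R,t=cal(n); p=K@(R@np.asarray(X,float)+t); return p[:2]/p[2]
E
python3 - <<'E'
import cv2
from h import *
t=cv2.imread('pics/top0.png');s=cv2.imread('pics/scene0.png')
crop(t,350,130,500,280,5.3/1.33,'pics/ta.png')
crop(t,150,130,350,330,3,'pics/tb.png')
crop(s,150,200,350,360,4,'pics/sa.png')
crop(s,230,80,430,240,4,'pics/sb.png')
E
```

```text
(no output)
```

View pics/ta.png

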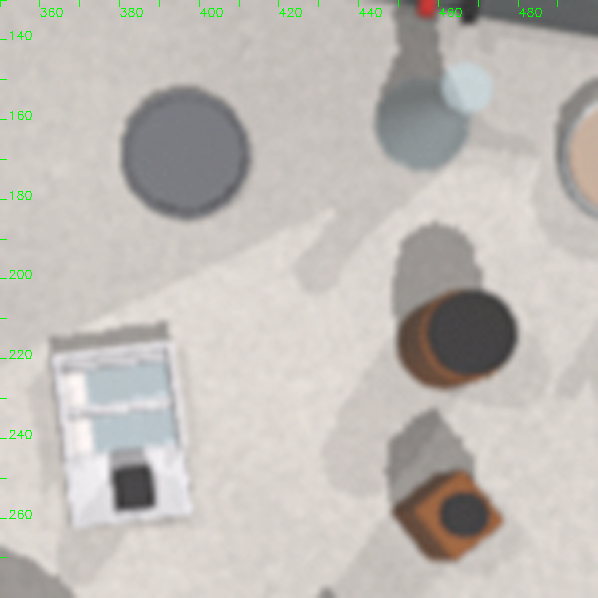

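View pics/tb.png

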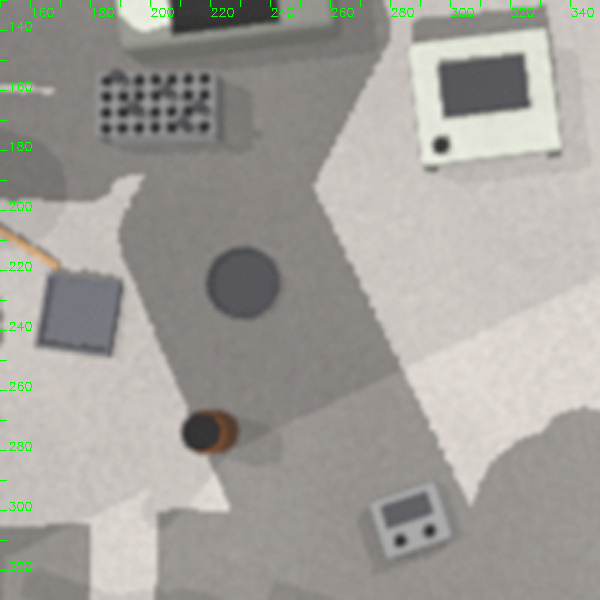

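View pics/sa.png

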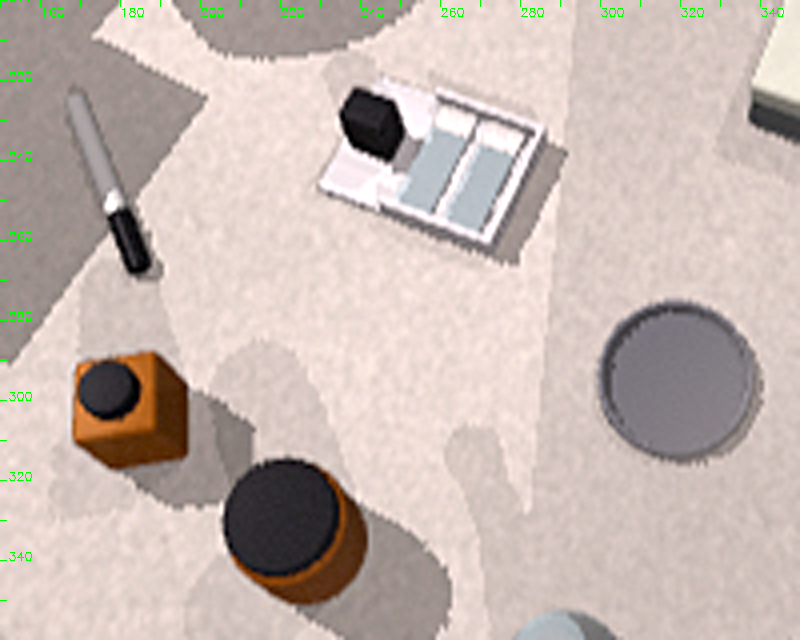

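View pics/sb.png

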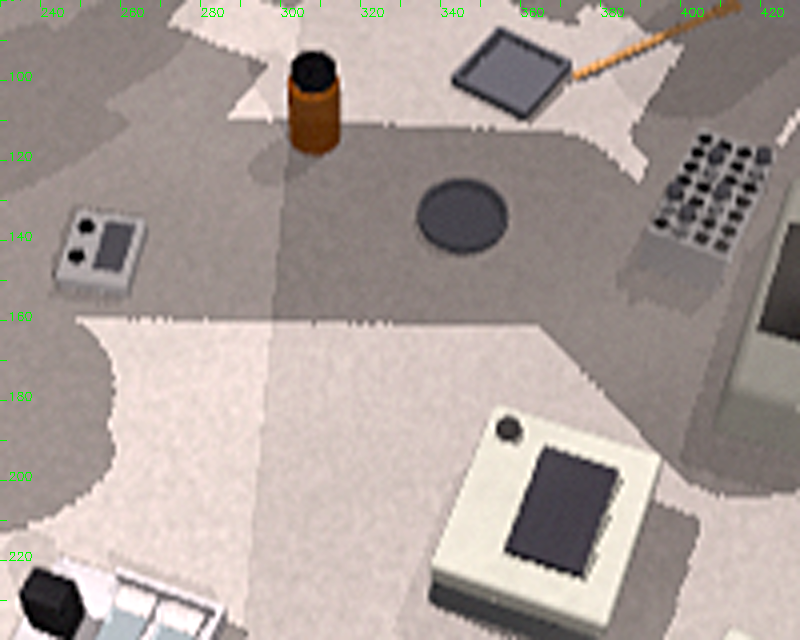

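Run:
```python
from h import *
np.set_printoptions(precision=4,suppress=True)
A=lambda x,y,z: back('top',350+x/3.985-.5,130+y/3.985-.5,z)
B=lambda x,y,z: back('top',150+x/3-.5,130+y/3-.5,z)
print('wsauc',A(185.5,153,.01)); print('wjar',A(472.5,333,.083)); print('sqb cap',A(465,512,.083))
print('sqb top corners',[A(*p,.066)[:2] for p in [(462,468),(502,520),(443,560)]])
tr=[A(191,514,.008),A(73,529,.008),A(52,352,.022),A(167,340,.022)]
print('tray',tr, sum(tr)/4)
l=[B(*p,.06) for p in [(409,44),(548,29),(560,152),(424,168)]]
print('lamp',l,sum(l)/4)
print('ssauc',B(243,283.5,.01)); print('sjar',B(201.5,432,.077))
q=[B(*p,.01) for p in [(49,271),(123,280),(111,356),(37,346)]]
print('qs',q,sum(q)/4)
S=lambda x,y,z: back('scene',150+x/4-.5,200+y/4-.5,z)
T=lambda x,y,z: back('scene',230+x/4-.5,80+y/4-.5,z)
print('--scene'); print('wsauc',S(681,381,.01)); print('wjar',S(281,517,.083)); print('sqcap',S(109,390,.083))
print('ssauc',T(462,216,.01)); print('sjar',T(314,71,.077))
print('qs',[T(*p,.01) for p in [(502,27),(572,65),(525,119),(452,78)]])
print('lamp',[T(*p,.06) for p in [(497,406),(662,460),(602,628),(433,570)]])
print('tray',[S(*p,.008) for p in [(320,188)]],[S(*p,.022) for p in [(545,127),(492,240)]])
```

```text
wsauc [ 0.6718 -0.1864  0.01  ]
wjar [ 0.5307 -0.3596  0.083 ]
sqb cap [ 0.413  -0.3476  0.083 ]
sqb top corners [array([ 0.4424, -0.3524]), array([ 0.4074, -0.3769]), array([ 0.382 , -0.3363])]
tray [array([ 0.4171, -0.1799,  0.008 ]), array([ 0.4086, -0.0977,  0.008 ]), array([ 0.5308, -0.086 ,  0.022 ]), array([ 0.5373, -0.1661,  0.022 ])] [ 0.4734 -0.1324  0.015 ]
lamp [array([0.7343, 0.1205, 0.06  ]), array([ 0.7454, -0.0067,  0.06  ]), array([ 0.6311, -0.0147,  0.06  ]), array([0.6192, 0.1084, 0.06  ])] [0.6825 0.0519 0.06  ]
ssauc [0.5232 0.2815 0.01  ]
sjar [0.3876 0.3042 0.077 ]
qs [array([0.5389, 0.462 , 0.01  ]), array([0.529, 0.393, 0.01 ]), array([0.4587, 0.4033, 0.01  ]), array([0.4695, 0.4718, 0.01  ])] [0.499  0.4325 0.01  ]
--scene
wsauc [ 0.6708 -0.1855  0.01  ]
wjar [ 0.5292 -0.3595  0.083 ]
sqcap [ 0.4105 -0.3469  0.083 ]
ssauc [0.5211 0.2817 0.01  ]
sjar [0.3861 0.3049 0.077 ]
qs [array([0.4673, 0.4771, 0.01  ]), array([0.5345, 0.463 , 0.01  ]), array([0.5242, 0.3926, 0.01  ]), array([0.455, 0.407, 0.01 ])]
lamp [array([0.6226, 0.1072, 0.06  ]), array([0.7326, 0.117 , 0.06  ]), array([ 0.7424, -0.0089,  0.06  ]), array([ 0.6362, -0.0194,  0.06  ])]
tray [array([ 0.415 , -0.1785,  0.008 ])] [array([ 0.5241, -0.0837,  0.022 ]), array([ 0.5323, -0.1637,  0.022 ])]
```

```bash
cat >> h.py <<'E'
from scipy.spatial.transform import Rotation as Ro
np.set_printoptions(precision=4,suppress=True)
def Rdown(psi):
    x=np.array([np.cos(psi),np.sin(psi),0]); y=np.array([0,0,-1.]); return np.column_stack([x,y,np.cross(x,y)])
def plan(wps,step=.035):
    """wps: list of (x,y,z,psi_deg); prints rows in tool axes"""
    o=robot.observe(); p=o['position']; R=Ro.from_quat(o['ee_rot'])
    psi=np.degrees(np.arctan2(*R.as_matrix()[1::-1,0])); print('now',p,'jaw',psi,'tilt',R.as_matrix()[2,1],'q',o['joint_positions'],'t',o['t'],'F',o['force'],'w',o['width'])
    for w in wps:
        q=np.array(w[:3]); tgt=w[3]
        while tgt-psi>90: tgt-=180
        while tgt-psi<-90: tgt+=180
        Rt=Ro.from_matrix(Rdown(np.radians(tgt)))
        rv=(R.inv()*Rt).as_rotvec()
        n=int(max(np.ceil(np.linalg.norm(q-p)/step),np.ceil(np.degrees(np.linalg.norm(rv))/6),1))
        print('->',w,'rows',n)
        dR=Ro.from_rotvec(rv/n)
        for i in range(n):
            d=R.inv().apply((q-p)/n) if 1 else 0
            print('  {"xyz":[%.4f,%.4f,%.4f],"twist":[%.3f,%.3f,%.3f]}'%(*d,*(rv/n)))
            R=R*dR
        p=q;psi=tgt
E
python3 -c "
from h import *
plan([(.387,.3045,.15,90),(.387,.3045,.022,90)])"
```

```text
now [0.2818 0.5853 0.2307] jaw 64.287433292324 tilt -0.9999993966926852 q [ 1.0754  0.4808  1.5968 -0.      1.0651 -0.0466] t 0.1 F [ 0.0448 -0.5291 -0.2977] w 0.0848832790706329
-> (0.387, 0.3045, 0.15, 90) rows 9
  {"xyz":[-0.0230,0.0090,-0.0241],"twist":[-0.000,-0.050,-0.000]}
  {"xyz":[-0.0242,0.0090,-0.0229],"twist":[-0.000,-0.050,-0.000]}
  {"xyz":[-0.0253,0.0090,-0.0217],"twist":[-0.000,-0.050,-0.000]}
  {"xyz":[-0.0264,0.0090,-0.0204],"twist":[-0.000,-0.050,-0.000]}
  {"xyz":[-0.0273,0.0090,-0.0190],"twist":[-0.000,-0.050,-0.000]}
  {"xyz":[-0.0283,0.0090,-0.0176],"twist":[-0.000,-0.050,-0.000]}
  {"xyz":[-0.0291,0.0090,-0.0162],"twist":[-0.000,-0.050,-0.000]}
  {"xyz":[-0.0299,0.0090,-0.0147],"twist":[-0.000,-0.050,-0.000]}
  {"xyz":[-0.0306,0.0090,-0.0132],"twist":[-0.000,-0.050,-0.000]}
-> (0.387, 0.3045, 0.022, 90) rows 4
  {"xyz":[0.0000,0.0320,0.0000],"twist":[0.000,0.000,-0.000]}
  {"xyz":[0.0000,0.0320,0.0000],"twist":[0.000,0.000,-0.000]}
  {"xyz":[0.0000,0.0320,0.0000],"twist":[0.000,0.000,-0.000]}
  {"xyz":[0.0000,0.0320,0.0000],"twist":[0.000,0.000,-0.000]}
```

```bash
python3 -c "
from h import *
plan([(.387,.3045,.13,64.3)],.036)"
```

```text
now [0.2818 0.5853 0.2307] jaw 64.287433292324 tilt -0.9999993966926852 q [ 1.0754  0.4808  1.5968 -0.      1.0651 -0.0466] t 0.1 F [ 0.0448 -0.5291 -0.2977] w 0.0848832790706329
-> (0.387, 0.3045, 0.13, 64.3) rows 9
  {"xyz":[-0.0230,0.0112,-0.0241],"twist":[-0.000,-0.000,-0.000]}
  {"xyz":[-0.0230,0.0112,-0.0241],"twist":[-0.000,-0.000,-0.000]}
  {"xyz":[-0.0230,0.0112,-0.0241],"twist":[-0.000,-0.000,-0.000]}
  {"xyz":[-0.0230,0.0112,-0.0241],"twist":[-0.000,-0.000,-0.000]}
  {"xyz":[-0.0230,0.0112,-0.0241],"twist":[-0.000,-0.000,-0.000]}
  {"xyz":[-0.0230,0.0112,-0.0241],"twist":[-0.000,-0.000,-0.000]}
  {"xyz":[-0.0230,0.0112,-0.0241],"twist":[-0.000,-0.000,-0.000]}
  {"xyz":[-0.0230,0.0112,-0.0241],"twist":[-0.000,-0.000,-0.000]}
  {"xyz":[-0.0230,0.0112,-0.0241],"twist":[-0.000,-0.000,-0.000]}
```

>>> {"method": "drive_tool", "body": {
  "moves": [
    {"xyz":[-0.023,0.01,-0.024]},
    {"xyz":[-0.023,0.01,-0.024]},
    {"xyz":[-0.023,0.01,-0.024]},
    {"xyz":[-0.023,0.01,-0.024]},
    {"xyz":[-0.023,0.01,-0.024]},
    {"xyz":[-0.023,0.01,-0.024]},
    {"xyz":[-0.023,0.01,-0.024]},
    {"xyz":[-0.023,0.01,-0.024]}
  ]
}}

```text
$.moves[0]: bad value
```

```bash
python3 -c "
from h import *
plan([(.387,.3045,.12,64.3)],.036)"
```

```text
now [0.2818 0.5853 0.2307] jaw 64.287433292324 tilt -0.9999993966926852 q [ 1.0754  0.4808  1.5968 -0.      1.0651 -0.0466] t 0.1 F [ 0.0448 -0.5291 -0.2977] w 0.0848832790706329
-> (0.387, 0.3045, 0.12, 64.3) rows 9
  {"xyz":[-0.0230,0.0123,-0.0241],"twist":[-0.000,-0.000,-0.000]}
  {"xyz":[-0.0230,0.0123,-0.0241],"twist":[-0.000,-0.000,-0.000]}
  {"xyz":[-0.0230,0.0123,-0.0241],"twist":[-0.000,-0.000,-0.000]}
  {"xyz":[-0.0230,0.0123,-0.0241],"twist":[-0.000,-0.000,-0.000]}
  {"xyz":[-0.0230,0.0123,-0.0241],"twist":[-0.000,-0.000,-0.000]}
  {"xyz":[-0.0230,0.0123,-0.0241],"twist":[-0.000,-0.000,-0.000]}
  {"xyz":[-0.0230,0.0123,-0.0241],"twist":[-0.000,-0.000,-0.000]}
  {"xyz":[-0.0230,0.0123,-0.0241],"twist":[-0.000,-0.000,-0.000]}
  {"xyz":[-0.0230,0.0123,-0.0241],"twist":[-0.000,-0.000,-0.000]}
```

All fields required.

>>> {"method": "drive_tool", "body": {
  "moves": [
    {"xyz":[-0.023,0.01,-0.024],"twist":[0,0,0],"claw":0.07},
    {"xyz":[-0.023,0.01,-0.024],"twist":[0,0,0],"claw":0.07},
    {"xyz":[-0.023,0.01,-0.024],"twist":[0,0,0],"claw":0.07},
    {"xyz":[-0.023,0.01,-0.024],"twist":[0,0,0],"claw":0.07},
    {"xyz":[-0.023,0.01,-0.024],"twist":[0,0,0],"claw":0.07},
    {"xyz":[-0.023,0.01,-0.024],"twist":[0,0,0],"claw":0.07},
    {"xyz":[-0.023,0.01,-0.024],"twist":[0,0,0],"claw":0.07},
    {"xyz":[-0.023,0.01,-0.024],"twist":[0,0,0],"claw":0.07}
  ]
}}

```text
t: 0.77
position: [0.3754, 0.3329, 0.1471]
ee_rot: [-0.596, -0.379, 0.378, 0.598]
force: [1.5, 0.3, -0.4]
width: 0.0699
```

```bash
python3 -c "
from h import *
plan([(.387,.3045,.12,64.3)],.036)"
```

```text
now [0.3754 0.3329 0.1471] jaw 64.75712855823612 tilt -0.9999944155426759 q [ 0.6634  0.387   2.0185  0.0033  0.7336 -0.4693] t 0.7667 F [ 1.4627  0.3178 -0.3736] w 0.06993579515498792
-> (0.387, 0.3045, 0.12, 64.3) rows 2
  {"xyz":[-0.0104,0.0135,-0.0113],"twist":[-0.000,0.004,0.002]}
  {"xyz":[-0.0103,0.0135,-0.0114],"twist":[-0.000,0.004,0.002]}
```

>>> {"method": "drive_tool", "body": {
  "moves": [
    {"xyz":[-0.0105,0.011,-0.0115],"twist":[0,0.004,0],"claw":0.07},
    {"xyz":[-0.0105,0.011,-0.0115],"twist":[0,0.004,0],"claw":0.07},
    {"xyz":[0,0,0],"twist":[0,0,0],"claw":0.07}
  ]
}}

```text
t: 1.02
position: [0.3873, 0.2963, 0.1224]
ee_rot: [-0.599, -0.374, 0.376, 0.6]
force: [-1.1, 0.3, -0.3]
width: 0.0699
```

```bash
python3 -c "
from h import *
plan([(.387,.3045,.024,64.3)],.025)
im=robot.get_image('scene')[:,:,::-1]
crop(im,200,40,400,190,4,'pics/s1.png')"
```

```text
now [0.3873 0.2963 0.1224] jaw 64.05293066448587 tilt -0.9999962908636457 q [ 0.5896  0.4122  2.0658  0.0026  0.6659 -0.5303] t 1.0167 F [-1.0524  0.2751 -0.2852] w 0.06993072927717212
-> (0.387, 0.3045, 0.024, 64.3) rows 4
  {"xyz":[0.0018,0.0246,0.0009],"twist":[-0.001,-0.001,-0.000]}
  {"xyz":[0.0018,0.0246,0.0009],"twist":[-0.001,-0.001,-0.000]}
  {"xyz":[0.0018,0.0246,0.0009],"twist":[-0.001,-0.001,-0.000]}
  {"xyz":[0.0018,0.0246,0.0009],"twist":[-0.001,-0.001,-0.000]}
```

View pics/s1.png

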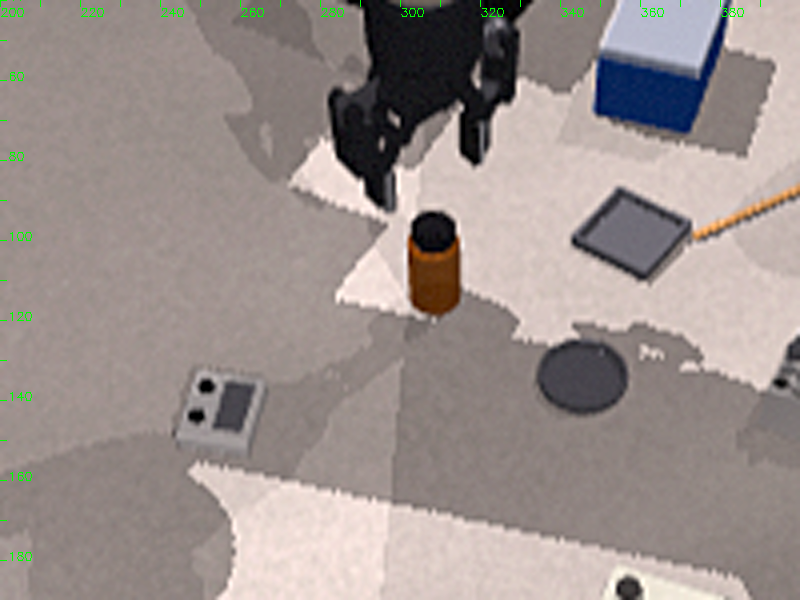

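>>> {"method": "drive_tool", "body": {
  "moves": [
    {"xyz":[0.007,0.0,0.0037],"twist":[0,0,0],"claw":0.07},
    {"xyz":[0,0.02,0],"twist":[0,0,0],"claw":0.07},
    {"xyz":[0,0.02,0],"twist":[0,0,0],"claw":0.07},
    {"xyz":[0,0.02,0],"twist":[0,0,0],"claw":0.07},
    {"xyz":[0,0.02,0],"twist":[0,0,0],"claw":0.07},
    {"xyz":[0,0.01,0],"twist":[0,0,0],"claw":0.07},
    {"xyz":[0,0,0],"twist":[0,0,0],"claw":0.07}
  ]
}}

```text
t: 1.65
position: [0.3896, 0.3166, 0.0336]
ee_rot: [-0.598, -0.379, 0.373, 0.6]
force: [-0.6, -0.4, 0.5]
width: 0.0699
```

```bash
python3 -c "
from h import *
plan([(.387,.3045,.024,64.3)],.025)"
```

```text
now [0.3896 0.3166 0.0336] jaw 64.23605033693637 tilt -0.9999525336750543 q [ 0.62    0.5789  2.0962  0.006   0.4571 -0.5065] t 1.65 F [-0.5668 -0.3889  0.5296] w 0.06990256208768203
-> (0.387, 0.3045, 0.024, 64.3) rows 1
  {"xyz":[-0.0121,0.0095,-0.0029],"twist":[0.002,-0.001,0.009]}
```

>>> {"method": "drive_tool", "body": {
  "moves": [
    {"xyz":[0,0,0],"twist":[0,0,0],"claw":0.07},
    {"xyz":[0,0,0],"twist":[0,0,0],"claw":0.07}
  ]
}}

```text
t: 1.82
position: [0.3894, 0.3183, 0.0343]
ee_rot: [-0.597, -0.38, 0.373, 0.6]
force: [-0.7, 0.5, 0.2]
width: 0.0699
```

```bash
python3 -c "
from h import *
plan([(.387,.3045,.024,64.3)],.025)"
```

```text
now [0.3894 0.3183 0.0343] jaw 64.33031701477856 tilt -0.9999515735122205 q [ 0.6229  0.5784  2.0939  0.0062  0.4599 -0.5054] t 1.8167 F [-0.6657  0.5156  0.1791] w 0.06993478571282835
-> (0.387, 0.3045, 0.024, 64.3) rows 1
  {"xyz":[-0.0136,0.0102,-0.0038],"twist":[0.002,0.001,0.010]}
```

>>> {"method": "drive_tool", "body": {
  "moves": [
    {"xyz":[-0.007,0.005,-0.002],"twist":[0,0,0],"claw":0.07},
    {"xyz":[-0.004,0.003,-0.001],"twist":[0,0,0],"claw":0.07},
    {"xyz":[0,0,0],"twist":[0,0,0],"claw":0.07},
    {"xyz":[0,0,0],"twist":[0,0,0],"claw":0.07}
  ]
}}

```text
t: 2.15
position: [0.3885, 0.3074, 0.0283]
ee_rot: [-0.597, -0.381, 0.372, 0.6]
force: [-0.4, -0.5, 1.1]
width: 0.0701
```

```bash
python3 -c "
from h import *
plan([(.387,.3045,.024,64.3)],.025)"
```

```text
now [0.3885 0.3074 0.0283] jaw 64.36334858881838 tilt -0.9998992661320402 q [ 0.606   0.5828  2.117   0.0071  0.4279 -0.5237] t 2.15 F [-0.3573 -0.5105  1.1109] w 0.07011365190602879
-> (0.387, 0.3045, 0.024, 64.3) rows 1
  {"xyz":[-0.0033,0.0043,0.0001],"twist":[0.004,0.001,0.014]}
```

>>> {"method": "drive_tool", "body": {
  "moves": [
    {"xyz":[-0.003,0.004,0],"twist":[0.003,0,0.012],"claw":0.07},
    {"xyz":[0,0,0],"twist":[0,0,0],"claw":0.07},
    {"xyz":[0,0,0],"twist":[0,0,0],"claw":0.03},
    {"xyz":[0,0,0],"twist":[0,0,0],"claw":0.03},
    {"xyz":[0,0,0],"twist":[0,0,0],"claw":0.03},
    {"xyz":[0,0,0],"twist":[0,0,0],"claw":0.03},
    {"xyz":[0,0,0],"twist":[0,0,0],"claw":0.03}
  ],
  "grip_force": 40
}}

```text
t: 2.73
position: [0.3878, 0.3043, 0.0249]
ee_rot: [0.599, 0.377, -0.376, -0.598]
force: [0.5, -0.2, -1.0]
width: 0.0392
```

```bash
python3 -c "
from h import *
plan([(.387,.3045,.1,64.3),(.522,.2815,.1,64.3),(.522,.2815,.033,64.3)],.03)"
```

```text
now [0.3878 0.3043 0.0249] jaw 64.2981003772829 tilt -0.9999982282029107 q [ 0.6046  0.5909  2.1135 -0.0019  0.4355 -0.5159] t 2.7333 F [ 0.4589 -0.244  -0.9523] w 0.03923014453917438
-> (0.387, 0.3045, 0.1, 64.3) rows 3
  {"xyz":[-0.0000,-0.0250,0.0002],"twist":[0.001,-0.000,0.000]}
  {"xyz":[-0.0000,-0.0250,0.0002],"twist":[0.001,-0.000,0.000]}
  {"xyz":[-0.0001,-0.0250,0.0002],"twist":[0.001,-0.000,0.000]}
-> (0.522, 0.2815, 0.1, 64.3) rows 5
  {"xyz":[0.0076,-0.0000,-0.0263],"twist":[0.000,-0.000,-0.000]}
  {"xyz":[0.0076,-0.0000,-0.0263],"twist":[0.000,-0.000,-0.000]}
  {"xyz":[0.0076,-0.0000,-0.0263],"twist":[0.000,-0.000,-0.000]}
  {"xyz":[0.0076,-0.0000,-0.0263],"twist":[0.000,-0.000,-0.000]}
  {"xyz":[0.0076,-0.0000,-0.0263],"twist":[0.000,-0.000,-0.000]}
-> (0.522, 0.2815, 0.033, 64.3) rows 3
  {"xyz":[0.0000,0.0223,0.0000],"twist":[0.000,-0.000,-0.000]}
  {"xyz":[0.0000,0.0223,0.0000],"twist":[0.000,-0.000,-0.000]}
  {"xyz":[0.0000,0.0223,0.0000],"twist":[0.000,-0.000,-0.000]}
```

>>> {"method": "drive_tool", "body": {
  "moves": [
    {"xyz":[0,-0.01,0],"twist":[0,0,0],"claw":0.03},
    {"xyz":[0,-0.02,0],"twist":[0,0,0],"claw":0.03},
    {"xyz":[0,-0.02,0],"twist":[0,0,0],"claw":0.03},
    {"xyz":[0.004,0,-0.013],"twist":[0,0,0],"claw":0.03},
    {"xyz":[0.008,0,-0.025],"twist":[0,0,0],"claw":0.03},
    {"xyz":[0.008,0,-0.027],"twist":[0,0,0],"claw":0.03},
    {"xyz":[0.008,0,-0.027],"twist":[0,0,0],"claw":0.03},
    {"xyz":[0.006,0,-0.02],"twist":[0,0,0],"claw":0.03}
  ]
}}

```text
t: 3.4
position: [0.5044, 0.2855, 0.0799]
ee_rot: [0.598, 0.377, -0.378, -0.597]
force: [0.3, -0.9, -1.7]
width: 0.0387
```

```bash
python3 -c "
from h import *
plan([(.522,.2815,.07,64.3)],.02)"
```

```text
now [0.5044 0.2855 0.0799] jaw 64.58795353507922 tilt -0.999999111250556 q [ 0.4634  0.5759  1.8867 -0.0016  0.6799 -0.6626] t 3.4 F [ 0.3081 -0.8799 -1.6847] w 0.03869429054423889
-> (0.522, 0.2815, 0.07, 64.3) rows 2
  {"xyz":[0.0020,0.0050,-0.0088],"twist":[0.000,0.003,-0.001]}
  {"xyz":[0.0020,0.0050,-0.0088],"twist":[0.000,0.003,-0.001]}
```

>>> {"method": "drive_tool", "body": {
  "moves": [
    {"xyz":[0.002,0.005,-0.007],"twist":[0,0.002,0],"claw":0.03},
    {"xyz":[0.001,0.005,-0.003],"twist":[0,0.002,0],"claw":0.03},
    {"xyz":[0,0,0],"twist":[0,0,0],"claw":0.03},
    {"xyz":[0,0,0],"twist":[0,0,0],"claw":0.03}
  ]
}}

```text
t: 3.73
position: [0.5196, 0.2826, 0.0689]
ee_rot: [0.6, 0.376, -0.375, -0.599]
force: [-0.7, -0.2, -1.3]
width: 0.0394
```

```bash
python3 -c "
from h import *
plan([(.522,.2815,.03,64.3)],.02)
im=robot.get_image('scene')[:,:,::-1]
crop(im,250,40,450,190,4,'pics/s2.png')"
```

```text
now [0.5196 0.2826 0.0689] jaw 64.1518799607981 tilt -0.9999982573924435 q [ 0.4476  0.6034  1.8664 -0.0018  0.6703 -0.6706] t 3.7333 F [-0.7408 -0.2118 -1.2746] w 0.03943787355159073
-> (0.522, 0.2815, 0.03, 64.3) rows 2
  {"xyz":[0.0000,0.0195,-0.0013],"twist":[0.001,-0.001,0.000]}
  {"xyz":[0.0000,0.0195,-0.0013],"twist":[0.001,-0.001,0.000]}
```

View pics/s2.png

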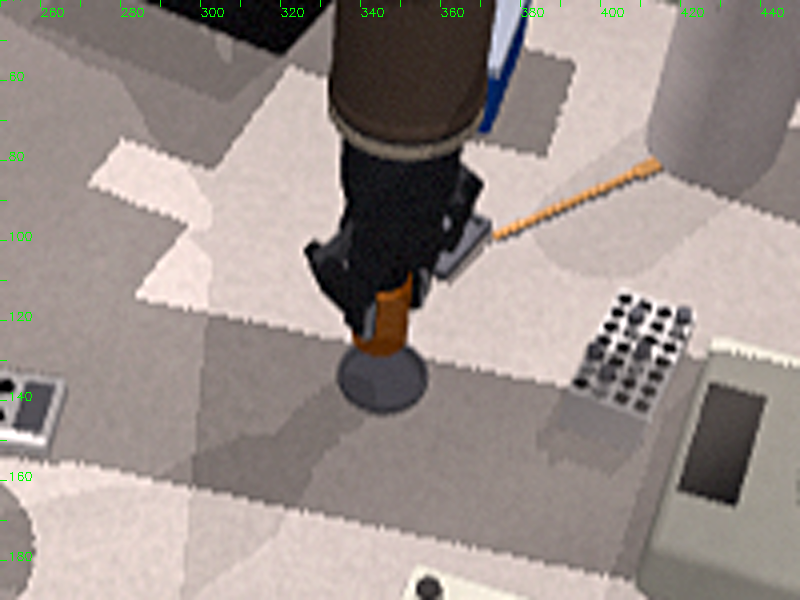

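>>> {"method": "drive_tool", "body": {
  "moves": [
    {"xyz":[0,0.01,-0.001],"twist":[0,0,0],"claw":0.03},
    {"xyz":[0,0.013,-0.001],"twist":[0,0,0],"claw":0.03},
    {"xyz":[0,0.008,0],"twist":[0,0,0],"claw":0.03},
    {"xyz":[0,0.003,0],"twist":[0,0,0],"claw":0.03},
    {"xyz":[0,0,0],"twist":[0,0,0],"claw":0.03}
  ]
}}

```text
t: 4.2
position: [0.5172, 0.2822, 0.0309]
ee_rot: [0.599, 0.376, -0.377, -0.598]
force: [0.2, -0.3, -1.0]
width: 0.0391
```

```bash
python3 -c "
from h import *
plan([(.522,.2815,.0285,64.3)],.02)"
```

```text
now [0.5172 0.2822 0.0309] jaw 64.32981237572787 tilt -0.9999978268258445 q [ 0.4486  0.6605  1.8848 -0.0017  0.5981 -0.6727] t 4.2 F [ 0.2069 -0.2529 -1.0044] w 0.039117596019938576
-> (0.522, 0.2815, 0.0285, 64.3) rows 1
  {"xyz":[0.0014,0.0024,-0.0046],"twist":[-0.000,0.001,-0.002]}
```

>>> {"method": "drive_tool", "body": {
  "moves": [
    {"xyz":[0.001,0.0,-0.005],"twist":[0,0,0],"claw":0.03},
    {"xyz":[0,0.002,0],"twist":[0,0,0],"claw":0.03},
    {"xyz":[0,0.001,0],"twist":[0,0,0],"claw":0.03},
    {"xyz":[0,0,0],"twist":[0,0,0],"claw":0.03}
  ]
}}

```text
t: 4.53
position: [0.522, 0.281, 0.028]
ee_rot: [0.599, 0.375, -0.378, -0.598]
force: [-1.0, 0.5, -1.6]
width: 0.0392
```

```bash
python3 -c "
from h import *
plan([(.522,.2815,.0285,64.3)],.02)"
```

```text
now [0.522 0.281 0.028] jaw 64.34817108447187 tilt -0.9999946581810054 q [ 0.4431  0.6688  1.876  -0.0014  0.6    -0.6788] t 4.5333 F [-0.9639  0.5011 -1.5605] w 0.03916046870891745
-> (0.522, 0.2815, 0.0285, 64.3) rows 1
  {"xyz":[0.0005,-0.0005,0.0002],"twist":[-0.001,0.001,-0.003]}
```

>>> {"method": "drive_tool", "body": {
  "moves": [
    {"xyz":[0,0.0015,0],"twist":[0,0,0],"claw":0.03},
    {"xyz":[0,0,0],"twist":[0,0,0],"claw":0.03}
  ]
}}

```text
t: 4.7
position: [0.5226, 0.2812, 0.0282]
ee_rot: [0.599, 0.376, -0.377, -0.598]
force: [-0.4, -0.7, -1.6]
width: 0.0391
```

>>> {"method": "drive_tool", "body": {
  "moves": [
    {"xyz":[0,0.002,0],"twist":[0,0,0],"claw":0.03},
    {"xyz":[0,0.001,0],"twist":[0,0,0],"claw":0.03}
  ]
}}

```text
t: 4.87
position: [0.5233, 0.2816, 0.0275]
ee_rot: [0.599, 0.377, -0.376, -0.598]
force: [-8.0, -3.0, 19.1]
width: 0.0393
```

Contact (19 N up). Release and look.

>>> {"method": "drive_tool", "body": {
  "moves": [
    {"xyz":[0,-0.001,0],"twist":[0,0,0],"claw":0.06},
    {"xyz":[0,0,0],"twist":[0,0,0],"claw":0.06},
    {"xyz":[0,0,0],"twist":[0,0,0],"claw":0.06},
    {"xyz":[0,-0.015,0],"twist":[0,0,0],"claw":0.06},
    {"xyz":[0,-0.03,0],"twist":[0,0,0],"claw":0.06},
    {"xyz":[0,-0.03,0],"twist":[0,0,0],"claw":0.06},
    {"xyz":[0,-0.03,0],"twist":[0,0,0],"claw":0.06},
    {"xyz":[0,-0.03,0],"twist":[0,0,0],"claw":0.06}
  ]
}}

```text
t: 5.53
position: [0.5204, 0.2798, 0.1617]
ee_rot: [-0.599, -0.373, 0.38, 0.599]
force: [0.5, 0.6, 0.5]
width: 0.0599
```

```bash
python3 -c "
from h import *
plan([(.55,.1,.2,64.3),(.55,-.1,.2,-56),(.412,-.347,.13,-56)],.036)
im=robot.get_image('scene')[:,:,::-1]
crop(im,250,40,450,190,4,'pics/s3.png')"
```

```text
now [0.5204 0.2798 0.1617] jaw 64.29633451578387 tilt -0.9999539023858981 q [ 0.4425  0.4811  1.7957 -0.0009  0.8744 -0.6791] t 5.5333 F [0.5179 0.5807 0.4899] w 0.0598570090704647
-> (0.55, 0.1, 0.2, 64.3) rows 6
  {"xyz":[-0.0249,-0.0063,-0.0174],"twist":[-0.001,-0.000,-0.001]}
  {"xyz":[-0.0249,-0.0063,-0.0174],"twist":[-0.001,-0.000,-0.001]}
  {"xyz":[-0.0249,-0.0063,-0.0174],"twist":[-0.001,-0.000,-0.001]}
  {"xyz":[-0.0249,-0.0063,-0.0174],"twist":[-0.001,-0.000,-0.001]}
  {"xyz":[-0.0249,-0.0064,-0.0174],"twist":[-0.001,-0.000,-0.001]}
  {"xyz":[-0.0249,-0.0064,-0.0174],"twist":[-0.001,-0.000,-0.001]}
-> (0.55, -0.1, 0.2, -56) rows 10
  {"xyz":[-0.0180,-0.0000,-0.0087],"twist":[-0.000,-0.104,0.000]}
  {"xyz":[-0.0188,-0.0000,-0.0068],"twist":[-0.000,-0.104,0.000]}
  {"xyz":[-0.0194,-0.0000,-0.0048],"twist":[-0.000,-0.104,0.000]}
  {"xyz":[-0.0198,-0.0000,-0.0027],"twist":[-0.000,-0.104,0.000]}
  {"xyz":[-0.0200,-0.0000,-0.0006],"twist":[-0.000,-0.104,0.000]}
  {"xyz":[-0.0199,-0.0000,0.0014],"twist":[-0.000,-0.104,0.000]}
  {"xyz":[-0.0197,-0.0000,0.0035],"twist":[-0.000,-0.104,0.000]}
  {"xyz":[-0.0192,-0.0000,0.0055],"twist":[-0.000,-0.104,0.000]}
  {"xyz":[-0.0185,-0.0000,0.0075],"twist":[-0.000,-0.104,0.000]}
  {"xyz":[-0.0177,-0.0000,0.0094],"twist":[-0.000,-0.104,0.000]}
-> (0.412, -0.347, 0.13, -56) rows 9
  {"xyz":[-0.0142,0.0078,0.0281],"twist":[-0.000,-0.000,0.000]}
  {"xyz":[-0.0142,0.0078,0.0281],"twist":[-0.000,-0.000,0.000]}
  {"xyz":[-0.0142,0.0078,0.0281],"twist":[-0.000,-0.000,0.000]}
  {"xyz":[-0.0142,0.0078,0.0281],"twist":[-0.000,-0.000,0.000]}
  {"xyz":[-0.0142,0.0078,0.0281],"twist":[-0.000,-0.000,0.000]}
  {"xyz":[-0.0142,0.0078,0.0281],"twist":[-0.000,-0.000,0.000]}
  {"xyz":[-0.0142,0.0078,0.0281],"twist":[-0.000,-0.000,0.000]}
  {"xyz":[-0.0142,0.0078,0.0281],"twist":[-0.000,-0.000,0.000]}
  {"xyz":[-0.0142,0.0078,0.0281],"twist":[-0.000,-0.000,0.000]}
```

View pics/s3.png

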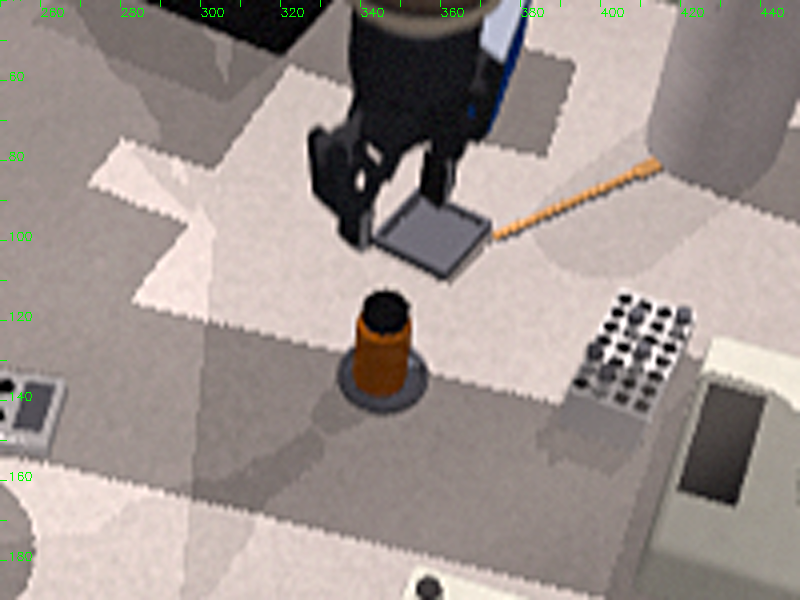

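Run:
```python
from h import *
def ov(n,file,x0,y0,x1,y1,s,yaws,c=(.4115,-.347)):
    im=cv2.imread(file); out=[]
    for yw in yaws:
        b=cv2.resize(im[y0:y1,x0:x1],None,fx=s,fy=s,interpolation=cv2.INTER_CUBIC)
        a=np.radians(yw); R=np.array([[np.cos(a),-np.sin(a)],[np.sin(a),np.cos(a)]])
        sq=np.array([[1,1],[1,-1],[-1,-1],[-1,1]])*.023@R.T+c
        for z in (0,.066):
            p=np.array([(proj(n,[*q,z])-[x0,y0]+.5)*s for q in sq]).astype(int)
            cv2.polylines(b,[p],True,(0,255,0) if z else (255,255,0),1)
        cv2.putText(b,str(yw),(5,20),0,.6,(0,0,255)); out.append(b)
    return np.hstack(out)
a=ov('scene','pics/scene0.png',155,280,210,325,4.5,(26,30,34))
b=ov('top','pics/top0.png',435,235,490,280,4.5,(26,30,34))
cv2.imwrite('pics/ov.png',np.vstack([a,b]))
```

```text
(no output)
```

View pics/ov.png

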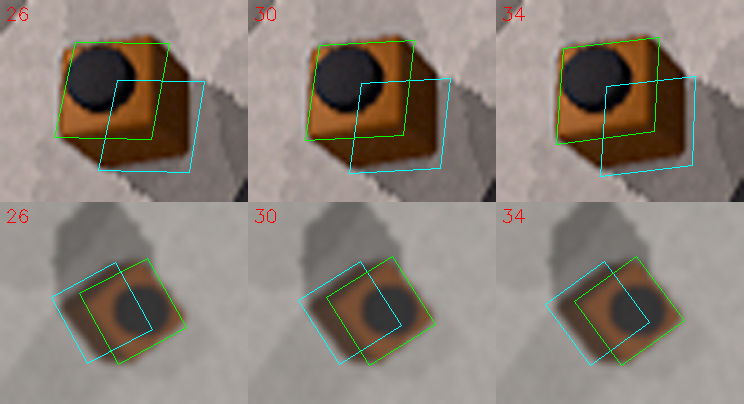

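```bash
python3 -c "
from h import *
plan([(.54,.0,.17,8),(.44,-.32,.16,-56.5)],.036)"
```

```text
now [0.5231 0.2812 0.1675] jaw 64.29823194747954 tilt -0.9999970122719897 q [ 0.4426  0.4742  1.79   -0.0008  0.8797 -0.6791] t 5.5833 F [3.3561 1.6814 6.8543] w 0.06008226000151249
-> (0.54, 0.0, 0.17, 8) rows 10
  {"xyz":[-0.0246,-0.0002,-0.0137],"twist":[0.000,0.098,-0.000]}
  {"xyz":[-0.0231,-0.0002,-0.0161],"twist":[0.000,0.098,-0.000]}
  {"xyz":[-0.0214,-0.0002,-0.0183],"twist":[0.000,0.098,-0.000]}
  {"xyz":[-0.0196,-0.0002,-0.0203],"twist":[0.000,0.098,-0.000]}
  {"xyz":[-0.0175,-0.0002,-0.0221],"twist":[0.000,0.098,-0.000]}
  {"xyz":[-0.0152,-0.0002,-0.0237],"twist":[0.000,0.098,-0.000]}
  {"xyz":[-0.0128,-0.0002,-0.0251],"twist":[0.000,0.098,-0.000]}
  {"xyz":[-0.0103,-0.0002,-0.0262],"twist":[0.000,0.098,-0.000]}
  {"xyz":[-0.0077,-0.0002,-0.0271],"twist":[0.000,0.098,-0.000]}
  {"xyz":[-0.0050,-0.0002,-0.0277],"twist":[0.000,0.098,-0.000]}
-> (0.44, -0.32, 0.16, -56.5) rows 11
  {"xyz":[-0.0131,0.0009,-0.0275],"twist":[0.000,0.102,0.000]}
  {"xyz":[-0.0102,0.0009,-0.0287],"twist":[0.000,0.102,0.000]}
  {"xyz":[-0.0072,0.0009,-0.0296],"twist":[0.000,0.102,0.000]}
  {"xyz":[-0.0041,0.0009,-0.0302],"twist":[0.000,0.102,0.000]}
  {"xyz":[-0.0010,0.0009,-0.0305],"twist":[0.000,0.102,0.000]}
  {"xyz":[0.0021,0.0009,-0.0304],"twist":[0.000,0.102,0.000]}
  {"xyz":[0.0052,0.0009,-0.0300],"twist":[0.000,0.102,0.000]}
  {"xyz":[0.0082,0.0009,-0.0293],"twist":[0.000,0.102,0.000]}
  {"xyz":[0.0112,0.0009,-0.0283],"twist":[0.000,0.102,0.000]}
  {"xyz":[0.0140,0.0009,-0.0271],"twist":[0.000,0.102,0.000]}
  {"xyz":[0.0167,0.0009,-0.0255],"twist":[0.000,0.102,0.000]}
```

>>> {"method": "drive_tool", "body": {
  "moves": [
    {"xyz":[-0.015,-0.003,-0.008],"twist":[0,0.06,0],"claw":0.07},
    {"xyz":[-0.023,0,-0.016],"twist":[0,0.098,0],"claw":0.07},
    {"xyz":[-0.021,0,-0.018],"twist":[0,0.098,0],"claw":0.07},
    {"xyz":[-0.02,0,-0.02],"twist":[0,0.098,0],"claw":0.07},
    {"xyz":[-0.018,0,-0.022],"twist":[0,0.098,0],"claw":0.07},
    {"xyz":[-0.015,0,-0.024],"twist":[0,0.098,0],"claw":0.07},
    {"xyz":[-0.013,0,-0.025],"twist":[0,0.098,0],"claw":0.07},
    {"xyz":[-0.01,0,-0.026],"twist":[0,0.098,0],"claw":0.07}
  ]
}}

```text
t: 6.25
position: [0.545, 0.0664, 0.1739]
ee_rot: [-0.695, -0.128, 0.121, 0.697]
force: [0.6, 0.2, -0.7]
width: 0.0701
```

```bash
python3 -c "
from h import *
plan([(.43,-.33,.16,-56.5)],.034)"
```

```text
now [0.545  0.0664 0.1739] jaw 20.254046579630767 tilt -0.9999454152896375 q [ 0.064   0.4038  1.897   0.0038  0.8307 -0.292 ] t 6.25 F [ 0.591   0.1935 -0.6663] w 0.07006005201659246
-> (0.43, -0.33, 0.16, -56.5) rows 13
  {"xyz":[-0.0189,0.0009,-0.0255],"twist":[-0.001,0.103,0.001]}
  {"xyz":[-0.0161,0.0009,-0.0273],"twist":[-0.001,0.103,0.001]}
  {"xyz":[-0.0132,0.0009,-0.0289],"twist":[-0.001,0.103,0.001]}
  {"xyz":[-0.0102,0.0010,-0.0301],"twist":[-0.001,0.103,0.001]}
  {"xyz":[-0.0070,0.0010,-0.0310],"twist":[-0.001,0.103,0.001]}
  {"xyz":[-0.0038,0.0010,-0.0315],"twist":[-0.001,0.103,0.001]}
  {"xyz":[-0.0006,0.0010,-0.0317],"twist":[-0.001,0.103,0.001]}
  {"xyz":[0.0027,0.0010,-0.0316],"twist":[-0.001,0.103,0.001]}
  {"xyz":[0.0059,0.0010,-0.0312],"twist":[-0.001,0.103,0.001]}
  {"xyz":[0.0091,0.0011,-0.0304],"twist":[-0.001,0.103,0.001]}
  {"xyz":[0.0122,0.0011,-0.0293],"twist":[-0.001,0.103,0.001]}
  {"xyz":[0.0152,0.0011,-0.0279],"twist":[-0.001,0.103,0.001]}
  {"xyz":[0.0179,0.0011,-0.0262],"twist":[-0.001,0.103,0.001]}
```

>>> {"method": "drive_tool", "body": {
  "moves": [
    {"xyz":[-0.019,0.001,-0.026],"twist":[0,0.103,0],"claw":0.07},
    {"xyz":[-0.016,0.001,-0.027],"twist":[0,0.103,0],"claw":0.07},
    {"xyz":[-0.013,0.001,-0.029],"twist":[0,0.103,0],"claw":0.07},
    {"xyz":[-0.01,0.001,-0.03],"twist":[0,0.103,0],"claw":0.07},
    {"xyz":[-0.007,0.001,-0.031],"twist":[0,0.103,0],"claw":0.07},
    {"xyz":[-0.004,0.001,-0.031],"twist":[0,0.103,0],"claw":0.07},
    {"xyz":[-0.001,0.001,-0.031],"twist":[0,0.103,0],"claw":0.07},
    {"xyz":[0.003,0.001,-0.031],"twist":[0,0.103,0],"claw":0.07}
  ]
}}

```text
t: 6.92
position: [0.4698, -0.1862, 0.1624]
ee_rot: [-0.682, 0.174, -0.184, 0.686]
force: [0.3, 0.2, 0.5]
width: 0.0702
```

```bash
python3 -c "
from h import *
plan([(.411,-.346,.13,-56.5)],.03)"
```

```text
now [ 0.4698 -0.1862  0.1624] jaw -29.35180433109371 tilt -0.9998856317414635 q [-0.4438  0.364   2.0052  0.0127  0.76    0.0592] t 6.9167 F [0.2626 0.2185 0.4673] w 0.0702090145768558
-> (0.411, -0.346, 0.13, -56.5) rows 6
  {"xyz":[0.0045,0.0052,-0.0281],"twist":[-0.002,0.079,0.002]}
  {"xyz":[0.0067,0.0052,-0.0276],"twist":[-0.002,0.079,0.002]}
  {"xyz":[0.0088,0.0053,-0.0270],"twist":[-0.002,0.079,0.002]}
  {"xyz":[0.0109,0.0053,-0.0262],"twist":[-0.002,0.079,0.002]}
  {"xyz":[0.0130,0.0053,-0.0252],"twist":[-0.002,0.079,0.002]}
  {"xyz":[0.0149,0.0054,-0.0241],"twist":[-0.002,0.079,0.002]}
```

>>> {"method": "drive_tool", "body": {
  "moves": [
    {"xyz":[0.004,0.005,-0.028],"twist":[-0.002,0.079,0.002],"claw":0.07},
    {"xyz":[0.007,0.005,-0.028],"twist":[-0.002,0.079,0.002],"claw":0.07},
    {"xyz":[0.009,0.005,-0.027],"twist":[-0.002,0.079,0.002],"claw":0.07},
    {"xyz":[0.011,0.005,-0.026],"twist":[-0.002,0.079,0.002],"claw":0.07},
    {"xyz":[0.012,0.004,-0.022],"twist":[-0.002,0.079,0.002],"claw":0.07},
    {"xyz":[0.008,0.003,-0.012],"twist":[0,0.05,0],"claw":0.07},
    {"xyz":[0,0,0],"twist":[0,0,0],"claw":0.07},
    {"xyz":[0,0,0],"twist":[0,0,0],"claw":0.07}
  ]
}}

```text
t: 7.58
position: [0.4113, -0.3437, 0.1317]
ee_rot: [-0.621, 0.336, -0.338, 0.622]
force: [0.4, 0.3, 0.9]
width: 0.0702
```

```bash
python3 -c "
from h import *
plan([(.411,-.346,.12,-56.5)],.03)"
```

```text
now [ 0.4113 -0.3437  0.1317] jaw -56.934129127688315 tilt -0.9999952714190186 q [-0.7536  0.4501  1.956   0.002   0.7328  0.2385] t 7.5833 F [0.3777 0.333  0.8859] w 0.07021108081804975
-> (0.411, -0.346, 0.12, -56.5) rows 1
  {"xyz":[0.0018,0.0117,-0.0015],"twist":[-0.002,-0.008,0.002]}
```

>>> {"method": "drive_tool", "body": {
  "moves": [
    {"xyz":[0.002,0.01,-0.001],"twist":[0,-0.004,0.002],"claw":0.07},
    {"xyz":[0,0.015,0],"twist":[0,0,0],"claw":0.07},
    {"xyz":[0,0.01,0],"twist":[0,0,0],"claw":0.07},
    {"xyz":[0,0,0],"twist":[0,0,0],"claw":0.07}
  ]
}}

```text
t: 7.92
position: [0.4132, -0.344, 0.0947]
ee_rot: [-0.623, 0.332, -0.334, 0.624]
force: [-0.3, 1.0, -0.4]
width: 0.0698
```

```bash
python3 -c "
from h import *
plan([(.411,-.346,.024,-56.5)],.03)
im=robot.get_image('scene')[:,:,::-1]
crop(im,100,210,300,360,4,'pics/s4.png')"
```

```text
now [ 0.4132 -0.344   0.0947] jaw -56.256855622169304 tilt -0.9999952005679952 q [-0.7522  0.5087  1.9778  0.0037  0.653   0.2267] t 7.9167 F [-0.3201  1.029  -0.3525] w 0.06980720282756715
-> (0.411, -0.346, 0.024, -56.5) rows 3
  {"xyz":[0.0001,0.0236,-0.0010],"twist":[-0.001,0.001,0.001]}
  {"xyz":[0.0001,0.0236,-0.0010],"twist":[-0.001,0.001,0.001]}
  {"xyz":[0.0002,0.0236,-0.0010],"twist":[-0.001,0.001,0.001]}
```

View pics/s4.png

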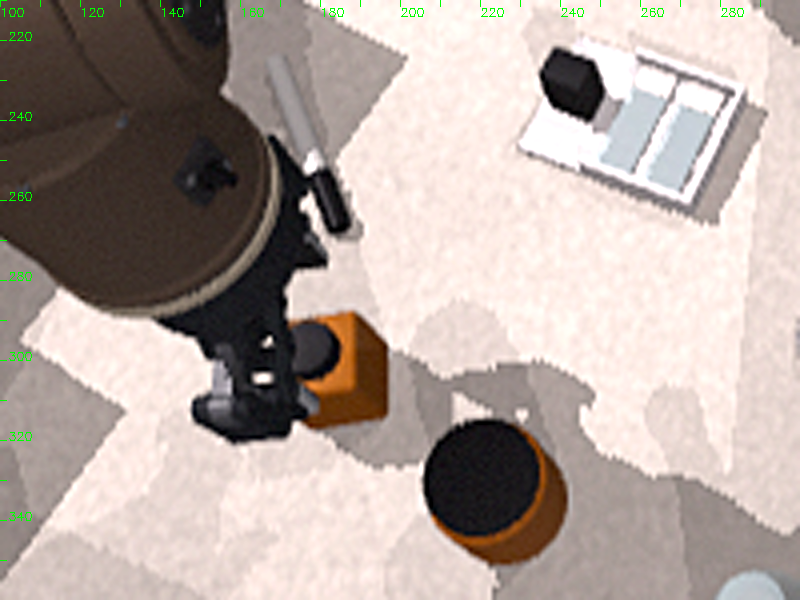

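>>> {"method": "drive_tool", "body": {
  "moves": [
    {"xyz":[0,0.012,-0.002],"twist":[0,0,0],"claw":0.07},
    {"xyz":[0,0.018,-0.001],"twist":[0,0,0],"claw":0.07},
    {"xyz":[0,0.018,0],"twist":[0,0,0],"claw":0.07},
    {"xyz":[0,0.013,0],"twist":[0,0,0],"claw":0.07},
    {"xyz":[0,0.004,0],"twist":[0,0,0],"claw":0.07},
    {"xyz":[0,0,0],"twist":[0,0,0],"claw":0.07}
  ]
}}

```text
t: 8.47
position: [0.4142, -0.3442, 0.0305]
ee_rot: [-0.625, 0.329, -0.333, 0.625]
force: [-0.4, -0.4, -0.8]
width: 0.0701
```

```bash
python3 -c "
from h import *
plan([(.411,-.346,.024,-56.5)],.03)"
```

```text
now [ 0.4142 -0.3442  0.0305] jaw -55.81263398833245 tilt -0.9999803338075023 q [-0.7514  0.615   2.0106  0.0052  0.5102  0.2182] t 8.4667 F [-0.371  -0.3924 -0.8054] w 0.07013022477982334
-> (0.411, -0.346, 0.024, -56.5) rows 1
  {"xyz":[-0.0004,0.0064,-0.0037],"twist":[-0.004,0.012,0.005]}
```

>>> {"method": "drive_tool", "body": {
  "moves": [
    {"xyz":[0,0.004,-0.003],"twist":[-0.004,0.01,0.004],"claw":0.07},
    {"xyz":[0,0.001,0],"twist":[0,0,0],"claw":0.07},
    {"xyz":[0,0,0],"twist":[0,0,0],"claw":0.035},
    {"xyz":[0,0,0],"twist":[0,0,0],"claw":0.035},
    {"xyz":[0,0,0],"twist":[0,0,0],"claw":0.035},
    {"xyz":[0,0,0],"twist":[0,0,0],"claw":0.035},
    {"xyz":[0,0,0],"twist":[0,0,0],"claw":0.035}
  ],
  "grip_force": 40
}}

```text
t: 9.05
position: [0.4132, -0.3469, 0.0285]
ee_rot: [0.624, -0.333, 0.335, -0.623]
force: [0.2, -0.5, -2.3]
width: 0.0457
```

```bash
python3 -c "
from h import *
plan([(.43,-.34,.17,-56.5),(.55,-0,.17,-26.5)],.033)"
```

```text
now [ 0.4132 -0.3469  0.0285] jaw -56.36490933829119 tilt -0.9999901390090433 q [-0.7539  0.6196  2.0079 -0.0016  0.5097  0.2312] t 9.05 F [ 0.2021 -0.5327 -2.3039] w 0.0457230917872644
-> (0.43, -0.34, 0.17, -56.5) rows 5
  {"xyz":[0.0008,-0.0283,0.0036],"twist":[-0.000,0.000,0.001]}
  {"xyz":[0.0008,-0.0283,0.0036],"twist":[-0.000,0.000,0.001]}
  {"xyz":[0.0008,-0.0283,0.0036],"twist":[-0.000,0.000,0.001]}
  {"xyz":[0.0008,-0.0283,0.0036],"twist":[-0.000,0.000,0.001]}
  {"xyz":[0.0007,-0.0283,0.0036],"twist":[-0.000,0.000,0.001]}
-> (0.55, 0, 0.17, -26.5) rows 11
  {"xyz":[-0.0198,-0.0000,0.0262],"twist":[0.000,-0.048,-0.000]}
  {"xyz":[-0.0185,0.0000,0.0271],"twist":[0.000,-0.048,-0.000]}
  {"xyz":[-0.0172,0.0000,0.0279],"twist":[0.000,-0.048,-0.000]}
  {"xyz":[-0.0158,-0.0000,0.0287],"twist":[0.000,-0.048,-0.000]}
  {"xyz":[-0.0144,0.0000,0.0294],"twist":[0.000,-0.048,-0.000]}
  {"xyz":[-0.0130,-0.0000,0.0301],"twist":[0.000,-0.048,-0.000]}
  {"xyz":[-0.0116,0.0000,0.0307],"twist":[0.000,-0.048,-0.000]}
  {"xyz":[-0.0101,0.0000,0.0312],"twist":[0.000,-0.048,-0.000]}
  {"xyz":[-0.0086,-0.0000,0.0316],"twist":[0.000,-0.048,-0.000]}
  {"xyz":[-0.0071,-0.0000,0.0320],"twist":[0.000,-0.048,-0.000]}
  {"xyz":[-0.0056,0.0000,0.0323],"twist":[0.000,-0.048,-0.000]}
```

>>> {"method": "drive_tool", "body": {
  "moves": [
    {"xyz":[0,-0.012,0],"twist":[0,0,0],"claw":0.035},
    {"xyz":[0,-0.025,0],"twist":[0,0,0],"claw":0.035},
    {"xyz":[0,-0.03,0],"twist":[0,0,0],"claw":0.035},
    {"xyz":[0,-0.03,0.002],"twist":[0,0,0],"claw":0.035},
    {"xyz":[-0.006,-0.02,0.01],"twist":[0,-0.02,0],"claw":0.035},
    {"xyz":[-0.014,-0.01,0.02],"twist":[0,-0.048,0],"claw":0.035},
    {"xyz":[-0.018,0,0.027],"twist":[0,-0.048,0],"claw":0.035},
    {"xyz":[-0.017,0,0.028],"twist":[0,-0.048,0],"claw":0.035}
  ]
}}

```text
t: 9.72
position: [0.4484, -0.2519, 0.1616]
ee_rot: [0.649, -0.281, 0.284, -0.647]
force: [0.5, 1.1, -1.7]
width: 0.045
```

```bash
python3 -c "
from h import *
plan([(.58,0.1,.18,-23),(.497,.434,.16,-9)],.034)"
```

```text
now [ 0.4484 -0.2519  0.1616] jaw -47.11461134932123 tilt -0.9999862910141721 q [-0.5698  0.3797  1.9802 -0.0019  0.7766  0.2539] t 9.7167 F [ 0.5441  1.1209 -1.6767] w 0.045009730663931144
-> (0.58, 0.1, 0.18, -23) rows 12
  {"xyz":[-0.0140,-0.0016,0.0280],"twist":[0.000,-0.035,0.000]}
  {"xyz":[-0.0130,-0.0016,0.0285],"twist":[0.000,-0.035,0.000]}
  {"xyz":[-0.0120,-0.0016,0.0289],"twist":[0.000,-0.035,0.000]}
  {"xyz":[-0.0110,-0.0016,0.0293],"twist":[0.000,-0.035,0.000]}
  {"xyz":[-0.0100,-0.0016,0.0297],"twist":[0.000,-0.035,0.000]}
  {"xyz":[-0.0089,-0.0016,0.0300],"twist":[0.000,-0.035,0.000]}
  {"xyz":[-0.0079,-0.0016,0.0303],"twist":[0.000,-0.035,0.000]}
  {"xyz":[-0.0068,-0.0016,0.0306],"twist":[0.000,-0.035,0.000]}
  {"xyz":[-0.0057,-0.0015,0.0308],"twist":[0.000,-0.035,0.000]}
  {"xyz":[-0.0046,-0.0015,0.0310],"twist":[0.000,-0.035,0.000]}
  {"xyz":[-0.0035,-0.0015,0.0311],"twist":[0.000,-0.035,0.000]}
  {"xyz":[-0.0025,-0.0015,0.0312],"twist":[0.000,-0.035,0.000]}
-> (0.497, 0.434, 0.16, -9) rows 11
  {"xyz":[-0.0188,0.0018,0.0250],"twist":[0.000,-0.022,-0.000]}
  {"xyz":[-0.0182,0.0018,0.0254],"twist":[0.000,-0.022,-0.000]}
  {"xyz":[-0.0177,0.0018,0.0258],"twist":[0.000,-0.022,-0.000]}
  {"xyz":[-0.0171,0.0018,0.0262],"twist":[0.000,-0.022,-0.000]}
  {"xyz":[-0.0165,0.0018,0.0266],"twist":[0.000,-0.022,-0.000]}
  {"xyz":[-0.0159,0.0018,0.0269],"twist":[0.000,-0.022,-0.000]}
  {"xyz":[-0.0153,0.0018,0.0273],"twist":[0.000,-0.022,-0.000]}
  {"xyz":[-0.0147,0.0018,0.0276],"twist":[0.000,-0.022,-0.000]}
  {"xyz":[-0.0141,0.0018,0.0279],"twist":[0.000,-0.022,-0.000]}
  {"xyz":[-0.0135,0.0018,0.0282],"twist":[0.000,-0.022,-0.000]}
  {"xyz":[-0.0128,0.0018,0.0285],"twist":[0.000,-0.022,-0.000]}
```

>>> {"method": "drive_tool", "body": {
  "moves": [
    {"xyz":[-0.014,-0.001,0.028],"twist":[0,-0.035,0],"claw":0.035},
    {"xyz":[-0.013,-0.001,0.029],"twist":[0,-0.035,0],"claw":0.035},
    {"xyz":[-0.012,-0.001,0.029],"twist":[0,-0.035,0],"claw":0.035},
    {"xyz":[-0.011,-0.001,0.029],"twist":[0,-0.035,0],"claw":0.035},
    {"xyz":[-0.01,-0.001,0.03],"twist":[0,-0.035,0],"claw":0.035},
    {"xyz":[-0.009,-0.001,0.03],"twist":[0,-0.035,0],"claw":0.035},
    {"xyz":[-0.008,-0.001,0.03],"twist":[0,-0.035,0],"claw":0.035},
    {"xyz":[-0.007,-0.001,0.03],"twist":[0,-0.035,0],"claw":0.035}
  ]
}}

```text
t: 10.38
position: [0.5361, -0.0051, 0.1714]
ee_rot: [0.684, -0.182, 0.188, -0.681]
force: [1.0, -0.4, -1.7]
width: 0.0452
```

>>> {"method": "drive_tool", "body": {
  "moves": [
    {"xyz":[-0.008,-0.001,0.03],"twist":[0,-0.035,0],"claw":0.035},
    {"xyz":[-0.008,-0.001,0.03],"twist":[0,-0.035,0],"claw":0.035},
    {"xyz":[-0.012,0,0.028],"twist":[0,-0.035,0],"claw":0.035},
    {"xyz":[-0.014,0,0.027],"twist":[0,-0.03,0],"claw":0.035},
    {"xyz":[-0.016,0,0.026],"twist":[0,-0.03,0],"claw":0.035},
    {"xyz":[-0.016,0,0.026],"twist":[0,-0.022,0],"claw":0.035}
  ]
}}

```text
t: 10.88
position: [0.5423, 0.1857, 0.1731]
ee_rot: [0.698, -0.113, 0.12, -0.696]
force: [0.9, -0.5, -2.1]
width: 0.0455
```

```bash
python3 -c "
from h import *
plan([(.497,.434,.15,-9)],.03)"
```

```text
now [0.5423 0.1857 0.1731] jaw -18.994163479185865 tilt -0.9999473611752325 q [ 0.2816  0.4369  1.8407 -0.0092  0.8566  0.6191] t 10.8833 F [ 0.851  -0.5065 -2.1199] w 0.04549443667012047
-> (0.497, 0.434, 0.15, -9) rows 9
  {"xyz":[-0.0138,0.0024,0.0245],"twist":[0.000,-0.019,0.001]}
  {"xyz":[-0.0133,0.0024,0.0247],"twist":[0.000,-0.019,0.001]}
  {"xyz":[-0.0128,0.0024,0.0250],"twist":[0.000,-0.019,0.001]}
  {"xyz":[-0.0123,0.0025,0.0252],"twist":[0.000,-0.019,0.001]}
  {"xyz":[-0.0118,0.0025,0.0254],"twist":[0.000,-0.019,0.001]}
  {"xyz":[-0.0113,0.0025,0.0257],"twist":[0.000,-0.019,0.001]}
  {"xyz":[-0.0108,0.0025,0.0259],"twist":[0.000,-0.019,0.001]}
  {"xyz":[-0.0103,0.0025,0.0261],"twist":[0.000,-0.019,0.001]}
  {"xyz":[-0.0098,0.0026,0.0263],"twist":[0.000,-0.019,0.001]}
```

>>> {"method": "drive_tool", "body": {
  "moves": [
    {"xyz":[-0.014,0.001,0.025],"twist":[0,-0.019,0.001],"claw":0.035},
    {"xyz":[-0.013,0.001,0.025],"twist":[0,-0.019,0.001],"claw":0.035},
    {"xyz":[-0.013,0.001,0.025],"twist":[0,-0.019,0.001],"claw":0.035},
    {"xyz":[-0.012,0.001,0.025],"twist":[0,-0.019,0.001],"claw":0.035},
    {"xyz":[-0.012,0.002,0.025],"twist":[0,-0.019,0.001],"claw":0.035},
    {"xyz":[-0.011,0.003,0.025],"twist":[0,-0.019,0.001],"claw":0.035},
    {"xyz":[-0.011,0.003,0.024],"twist":[0,-0.019,0.001],"claw":0.035},
    {"xyz":[-0.008,0.003,0.02],"twist":[0,-0.019,0],"claw":0.035}
  ]
}}

```text
t: 11.55
position: [0.4971, 0.4099, 0.1571]
ee_rot: [0.705, -0.059, 0.061, -0.704]
force: [0.5, -0.3, -2.2]
width: 0.0459
```

>>> {"method": "drive_tool", "body": {
  "moves": [
    {"xyz":[-0.004,0,0.01],"twist":[0,-0.01,0],"claw":0.035},
    {"xyz":[0,0,0],"twist":[0,0,0],"claw":0.035}
  ]
}}

```text
t: 11.72
position: [0.493, 0.4246, 0.1561]
ee_rot: [0.706, -0.054, 0.055, -0.704]
force: [-1.1, -0.1, -1.5]
width: 0.0456
```

```bash
python3 -c "
from h import *
plan([(.497,.434,.08,-9)],.03)"
```

```text
now [0.493  0.4246 0.1561] jaw -8.857844794927159 tilt -0.9999968653397876 q [ 0.6658  0.5584  1.6649 -0.0031  0.9185  0.8223] t 11.7167 F [-1.0694 -0.0733 -1.4966] w 0.04563556583687893
-> (0.497, 0.434, 0.08, -9) rows 3
  {"xyz":[0.0008,0.0254,0.0034],"twist":[0.001,0.001,0.001]}
  {"xyz":[0.0008,0.0254,0.0033],"twist":[0.001,0.001,0.001]}
  {"xyz":[0.0008,0.0254,0.0033],"twist":[0.001,0.001,0.001]}
```

>>> {"method": "drive_tool", "body": {
  "moves": [
    {"xyz":[0.001,0.012,0.004],"twist":[0,0,0],"claw":0.035},
    {"xyz":[0.001,0.022,0.003],"twist":[0,0,0],"claw":0.035},
    {"xyz":[0.001,0.022,0.002],"twist":[0,0,0],"claw":0.035},
    {"xyz":[0,0.015,0],"twist":[0,0,0],"claw":0.035},
    {"xyz":[0,0.005,0],"twist":[0,0,0],"claw":0.035},
    {"xyz":[0,0,0],"twist":[0,0,0],"claw":0.035}
  ]
}}

```text
t: 12.22
position: [0.4995, 0.4292, 0.0754]
ee_rot: [0.706, -0.055, 0.057, -0.704]
force: [-0.0, 0.6, -1.6]
width: 0.0454
```

```bash
python3 -c "
from h import *
plan([(.497,.434,.045,-9)],.03)
im=robot.get_image('scene')[:,:,::-1]
crop(im,270,20,470,170,4,'pics/s5.png')
im=robot.get_image('top')[:,:,::-1]
crop(im,130,180,280,290,5,'pics/t5.png')"
```

```text
now [0.4995 0.4292 0.0754] jaw -9.080476107004522 tilt -0.9999939516047063 q [ 0.6658  0.6661  1.6977 -0.005   0.7777  0.8279] t 12.2167 F [-0.0111  0.6362 -1.5538] w 0.04538029650465514
-> (0.497, 0.434, 0.045, -9) rows 2
  {"xyz":[-0.0016,0.0152,0.0022],"twist":[0.001,-0.001,0.001]}
  {"xyz":[-0.0016,0.0152,0.0022],"twist":[0.001,-0.001,0.001]}
```

View pics/s5.png

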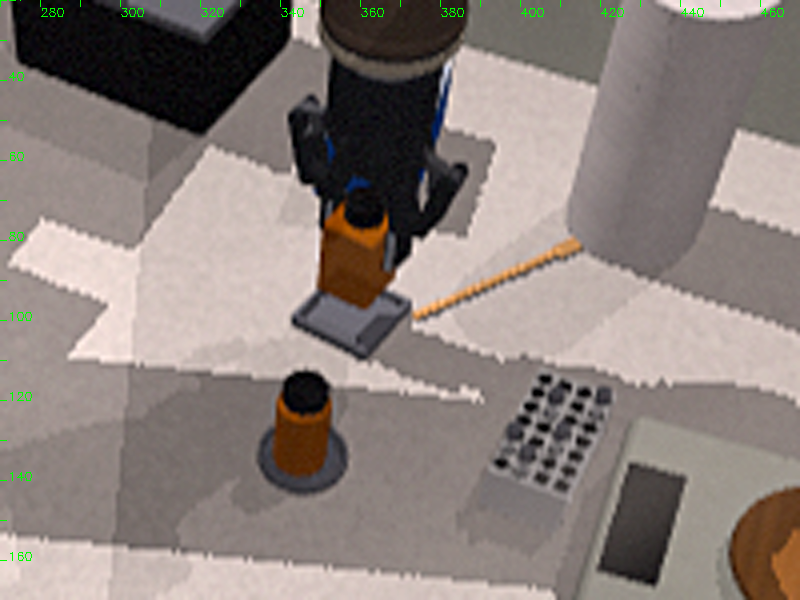

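View pics/t5.png

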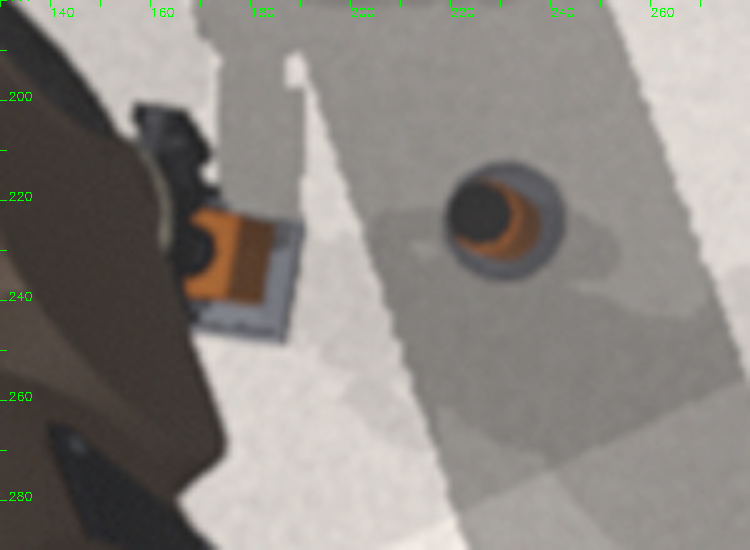

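>>> {"method": "drive_tool", "body": {
  "moves": [
    {"xyz":[-0.002,0.01,0.004],"twist":[0,0,0],"claw":0.035},
    {"xyz":[-0.001,0.013,0.001],"twist":[0,0,0],"claw":0.035},
    {"xyz":[0,0.01,0],"twist":[0,0,0],"claw":0.035},
    {"xyz":[0,0.003,0],"twist":[0,0,0],"claw":0.035},
    {"xyz":[0,0,0],"twist":[0,0,0],"claw":0.035}
  ]
}}

```text
t: 12.73
position: [0.4996, 0.4365, 0.0404]
ee_rot: [-0.704, 0.054, -0.059, 0.706]
force: [0.1, -0.7, -1.7]
width: 0.0455
```

```bash
python3 -c "
from h import *
plan([(.497,.434,.0325,-9)],.03)"
```

```text
now [0.4996 0.4365 0.0404] jaw -9.131251575451444 tilt -0.9999712027378499 q [ 0.6743  0.7154  1.7067 -0.0053  0.7127  0.8377] t 12.7333 F [ 0.0879 -0.7012 -1.7019] w 0.04553896297969223
-> (0.497, 0.434, 0.0325, -9) rows 1
  {"xyz":[-0.0023,0.0078,-0.0029],"twist":[-0.003,-0.002,0.007]}
```

>>> {"method": "drive_tool", "body": {
  "moves": [
    {"xyz":[-0.002,0.004,-0.003],"twist":[-0.003,0,0.006],"claw":0.035},
    {"xyz":[0,0.003,0],"twist":[0,0,0],"claw":0.035},
    {"xyz":[0,0.001,0],"twist":[0,0,0],"claw":0.035},
    {"xyz":[0,0,0],"twist":[0,0,0],"claw":0.035}
  ]
}}

```text
t: 13.07
position: [0.4969, 0.4337, 0.0316]
ee_rot: [0.705, -0.056, 0.056, -0.705]
force: [-0.1, -0.3, -2.6]
width: 0.0456
```

>>> {"method": "drive_tool", "body": {
  "moves": [
    {"xyz":[0,0.002,0],"twist":[0,0,0],"claw":0.035}
  ]
}}

```text
t: 13.15
position: [0.497, 0.4339, 0.0314]
ee_rot: [0.705, -0.056, 0.056, -0.705]
force: [-18.4, -6.9, 49.4]
width: 0.0455
```

>>> {"method": "drive_tool", "body": {
  "moves": [
    {"xyz":[0,0.0015,0],"twist":[0,0,0],"claw":0.035}
  ]
}}

```text
t: 13.23
position: [0.4969, 0.4339, 0.0315]
ee_rot: [0.705, -0.056, 0.056, -0.705]
force: [-6.7, -4.6, 17.8]
width: 0.0455
```

>>> {"method": "drive_tool", "body": {
  "moves": [
    {"xyz":[0,0,0],"twist":[0,0,0],"claw":0.065},
    {"xyz":[0,0,0],"twist":[0,0,0],"claw":0.065},
    {"xyz":[0,0,0],"twist":[0,0,0],"claw":0.065},
    {"xyz":[0,-0.015,0],"twist":[0,0,0],"claw":0.065},
    {"xyz":[0,-0.03,0],"twist":[0,0,0],"claw":0.065},
    {"xyz":[0,-0.03,0],"twist":[0,0,0],"claw":0.065},
    {"xyz":[0,-0.03,0],"twist":[0,0,0],"claw":0.065},
    {"xyz":[0,-0.03,0],"twist":[0,0,0],"claw":0.085}
  ]
}}

```text
t: 13.9
position: [0.4943, 0.4317, 0.1656]
ee_rot: [0.707, -0.058, 0.054, -0.703]
force: [0.1, -0.2, 0.3]
width: 0.0754
```

```bash
python3 -c "
from h import *
plan([(.6,.1,.18,-30)],.034)
im=robot.get_image('scene')[:,:,::-1]
crop(im,270,20,470,170,4,'pics/s6.png')"
```

```text
now [0.4943 0.4317 0.1656] jaw -9.118346327779156 tilt -0.9999595114150237 q [ 0.6721  0.5592  1.6352 -0.0009  0.9561  0.8318] t 13.9 F [ 0.1474 -0.2299  0.3223] w 0.07541186521373176
-> (0.6, 0.1, 0.18, -30) rows 11
  {"xyz":[0.0143,-0.0012,-0.0283],"twist":[0.001,0.033,-0.000]}
  {"xyz":[0.0152,-0.0012,-0.0278],"twist":[0.001,0.033,-0.000]}
  {"xyz":[0.0161,-0.0012,-0.0273],"twist":[0.001,0.033,-0.000]}
  {"xyz":[0.0170,-0.0012,-0.0267],"twist":[0.001,0.033,-0.000]}
  {"xyz":[0.0179,-0.0012,-0.0261],"twist":[0.001,0.033,-0.000]}
  {"xyz":[0.0187,-0.0013,-0.0255],"twist":[0.001,0.033,-0.000]}
  {"xyz":[0.0196,-0.0013,-0.0249],"twist":[0.001,0.033,-0.000]}
  {"xyz":[0.0204,-0.0013,-0.0242],"twist":[0.001,0.033,-0.000]}
  {"xyz":[0.0212,-0.0013,-0.0235],"twist":[0.001,0.033,-0.000]}
  {"xyz":[0.0219,-0.0013,-0.0228],"twist":[0.001,0.033,-0.000]}
  {"xyz":[0.0227,-0.0013,-0.0221],"twist":[0.001,0.033,-0.000]}
```

View pics/s6.png

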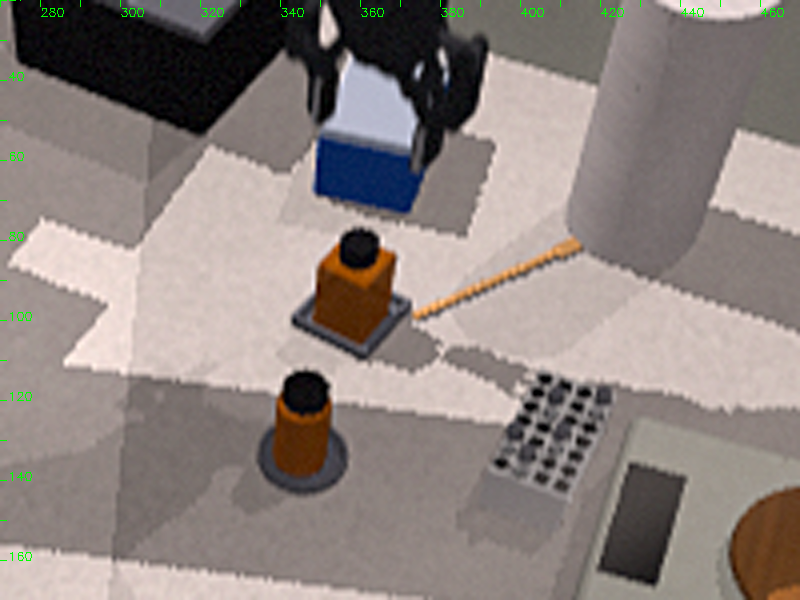

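>>> {"method": "drive_tool", "body": {
  "moves": [
    {"xyz":[0.008,0,-0.015],"twist":[0,0.03,0],"claw":0.085},
    {"xyz":[0.013,0,-0.03],"twist":[0,0.06,0],"claw":0.085},
    {"xyz":[0.014,0,-0.03],"twist":[0,0.06,0],"claw":0.085},
    {"xyz":[0.015,0,-0.03],"twist":[0,0.06,0],"claw":0.085},
    {"xyz":[0.016,0,-0.029],"twist":[0,0.06,0],"claw":0.085},
    {"xyz":[0.018,0,-0.028],"twist":[0,0.06,0],"claw":0.085},
    {"xyz":[0.02,0,-0.027],"twist":[0,0.06,0],"claw":0.085},
    {"xyz":[0.021,0,-0.026],"twist":[0,0.06,0],"claw":0.085}
  ]
}}

```text
t: 14.62
position: [0.541, 0.1844, 0.1749]
ee_rot: [-0.67, 0.214, -0.219, 0.676]
force: [1.0, 0.3, 0.3]
width: 0.0851
```

```bash
python3 -c "
from h import *
plan([(.53,-.3595,.17,-89)],.034)"
```

```text
now [0.541  0.1844 0.1749] jaw -35.638779942309164 tilt -0.9999405898265955 q [0.2735 0.431  1.8458 0.004  0.8544 0.8929] t 14.6167 F [1.0045 0.3454 0.2609] w 0.08507318900141224
-> (0.53, -0.3595, 0.17, -89) rows 17
  {"xyz":[0.0181,0.0001,-0.0264],"twist":[-0.001,0.055,-0.000]}
  {"xyz":[0.0195,0.0001,-0.0254],"twist":[-0.001,0.055,-0.000]}
  {"xyz":[0.0209,0.0001,-0.0242],"twist":[-0.001,0.055,-0.000]}
  {"xyz":[0.0222,0.0001,-0.0231],"twist":[-0.001,0.055,-0.000]}
  {"xyz":[0.0234,0.0002,-0.0218],"twist":[-0.001,0.055,-0.000]}
  {"xyz":[0.0246,0.0002,-0.0205],"twist":[-0.001,0.055,-0.000]}
  {"xyz":[0.0257,0.0002,-0.0191],"twist":[-0.001,0.055,-0.000]}
  {"xyz":[0.0267,0.0002,-0.0177],"twist":[-0.001,0.055,-0.000]}
  {"xyz":[0.0276,0.0002,-0.0162],"twist":[-0.001,0.055,-0.000]}
  {"xyz":[0.0284,0.0002,-0.0147],"twist":[-0.001,0.055,-0.000]}
  {"xyz":[0.0292,0.0002,-0.0131],"twist":[-0.001,0.055,-0.000]}
  {"xyz":[0.0299,0.0003,-0.0115],"twist":[-0.001,0.055,-0.000]}
  {"xyz":[0.0305,0.0003,-0.0098],"twist":[-0.001,0.055,-0.000]}
  {"xyz":[0.0310,0.0003,-0.0081],"twist":[-0.001,0.055,-0.000]}
  {"xyz":[0.0314,0.0003,-0.0064],"twist":[-0.001,0.055,-0.000]}
  {"xyz":[0.0317,0.0003,-0.0047],"twist":[-0.001,0.055,-0.000]}
  {"xyz":[0.0319,0.0003,-0.0030],"twist":[-0.001,0.055,-0.000]}
```

>>> {"method": "drive_tool", "body": {
  "moves": [
    {"xyz":[0.018,0,-0.026],"twist":[0,0.055,0],"claw":0.085},
    {"xyz":[0.02,0,-0.025],"twist":[0,0.055,0],"claw":0.085},
    {"xyz":[0.021,0,-0.024],"twist":[0,0.055,0],"claw":0.085},
    {"xyz":[0.022,0,-0.023],"twist":[0,0.055,0],"claw":0.085},
    {"xyz":[0.023,0,-0.022],"twist":[0,0.055,0],"claw":0.085},
    {"xyz":[0.025,0,-0.02],"twist":[0,0.055,0],"claw":0.085},
    {"xyz":[0.026,0,-0.019],"twist":[0,0.055,0],"claw":0.085},
    {"xyz":[0.027,0,-0.018],"twist":[0,0.055,0],"claw":0.085}
  ]
}}

```text
t: 15.28
position: [0.5317, -0.087, 0.1716]
ee_rot: [-0.601, 0.364, -0.369, 0.608]
force: [0.8, 0.5, 0.4]
width: 0.0852
```

```bash
python3 -c "
from h import *
plan([(.53,-.3595,.16,-89)],.034)"
```

```text
now [ 0.5317 -0.087   0.1716] jaw -62.459779490020004 tilt -0.999933164949346 q [-0.2234  0.3943  1.9211  0.0099  0.8172  0.86  ] t 15.2833 F [0.7874 0.5199 0.4277] w 0.08523916026862027
-> (0.53, -0.3595, 0.16, -89) rows 9
  {"xyz":[0.0268,0.0011,-0.0142],"twist":[-0.001,0.051,-0.000]}
  {"xyz":[0.0275,0.0012,-0.0128],"twist":[-0.001,0.051,-0.000]}
  {"xyz":[0.0281,0.0012,-0.0114],"twist":[-0.001,0.051,-0.000]}
  {"xyz":[0.0286,0.0012,-0.0099],"twist":[-0.001,0.051,-0.000]}
  {"xyz":[0.0291,0.0012,-0.0084],"twist":[-0.001,0.051,-0.000]}
  {"xyz":[0.0295,0.0012,-0.0069],"twist":[-0.001,0.051,-0.000]}
  {"xyz":[0.0298,0.0013,-0.0054],"twist":[-0.001,0.051,-0.000]}
  {"xyz":[0.0300,0.0013,-0.0038],"twist":[-0.001,0.051,-0.000]}
  {"xyz":[0.0302,0.0013,-0.0023],"twist":[-0.001,0.051,-0.000]}
```

>>> {"method": "drive_tool", "body": {
  "moves": [
    {"xyz":[0.027,0.001,-0.014],"twist":[0,0.051,0],"claw":0.085},
    {"xyz":[0.027,0.001,-0.013],"twist":[0,0.051,0],"claw":0.085},
    {"xyz":[0.028,0.001,-0.011],"twist":[0,0.051,0],"claw":0.085},
    {"xyz":[0.029,0.001,-0.01],"twist":[0,0.051,0],"claw":0.085},
    {"xyz":[0.029,0.001,-0.008],"twist":[0,0.051,0],"claw":0.085},
    {"xyz":[0.029,0.001,-0.007],"twist":[0,0.051,0],"claw":0.085},
    {"xyz":[0.029,0.001,-0.005],"twist":[0,0.051,0],"claw":0.085},
    {"xyz":[0.022,0.001,-0.004],"twist":[0,0.051,0],"claw":0.085}
  ]
}}

```text
t: 15.95
position: [0.5227, -0.3364, 0.1603]
ee_rot: [-0.507, 0.487, -0.491, 0.515]
force: [-0.9, 0.1, 0.6]
width: 0.0849
```

>>> {"method": "drive_tool", "body": {
  "moves": [
    {"xyz":[0.01,0.001,0],"twist":[0,0,0],"claw":0.085},
    {"xyz":[0,0,0],"twist":[0,0,0],"claw":0.085},
    {"xyz":[0,0,0],"twist":[0,0,0],"claw":0.085}
  ]
}}

```text
t: 16.2
position: [0.5213, -0.3519, 0.1577]
ee_rot: [-0.506, 0.489, -0.492, 0.512]
force: [-0.5, 0.4, 0.1]
width: 0.0846
```

```bash
python3 -c "
from h import *
plan([(.53,-.3595,.12,-89)],.034)"
```

```text
now [ 0.5213 -0.3519  0.1577] jaw -87.88061039503992 tilt -0.999942958977254 q [-0.6471  0.526   1.7229  0.0114  0.8867  0.8796] t 16.2 F [-0.5434  0.426   0.1065] w 0.08459221405275226
-> (0.53, -0.3595, 0.12, -89) rows 2
  {"xyz":[0.0040,0.0189,0.0040],"twist":[-0.005,0.010,-0.002]}
  {"xyz":[0.0040,0.0189,0.0041],"twist":[-0.005,0.010,-0.002]}
```

>>> {"method": "drive_tool", "body": {
  "moves": [
    {"xyz":[0.004,0.012,0.005],"twist":[-0.005,0.01,-0.002],"claw":0.0854},
    {"xyz":[0.003,0.012,0.003],"twist":[-0.003,0.006,-0.002],"claw":0.0854},
    {"xyz":[0,0.006,0],"twist":[0,0,0],"claw":0.0854},
    {"xyz":[0,0,0],"twist":[0,0,0],"claw":0.0854},
    {"xyz":[0,0,0],"twist":[0,0,0],"claw":0.0854}
  ]
}}

```text
t: 16.62
position: [0.5309, -0.3543, 0.1238]
ee_rot: [-0.506, 0.494, -0.493, 0.507]
force: [-0.5, 0.4, 0.0]
width: 0.0855
```

```bash
python3 -c "
from h import *
plan([(.53,-.3595,.09,-89)],.034)
im=robot.get_image('scene')[:,:,::-1]
crop(im,140,210,340,360,4,'pics/s7.png')
im=robot.get_image('top')[:,:,::-1]
crop(im,380,150,520,260,5,'pics/t7.png')"
```

```text
now [ 0.5309 -0.3543  0.1238] jaw -88.515824575536 tilt -0.9999998719856953 q [-0.6361  0.5813  1.7195  0.0004  0.8413  0.9085] t 16.6167 F [-0.5006  0.4429  0.0235] w 0.0854732486244773
-> (0.53, -0.3595, 0.09, -89) rows 2
  {"xyz":[0.0026,0.0169,-0.0005],"twist":[0.000,0.004,-0.000]}
  {"xyz":[0.0026,0.0169,-0.0005],"twist":[0.000,0.004,-0.000]}
```

View pics/s7.png

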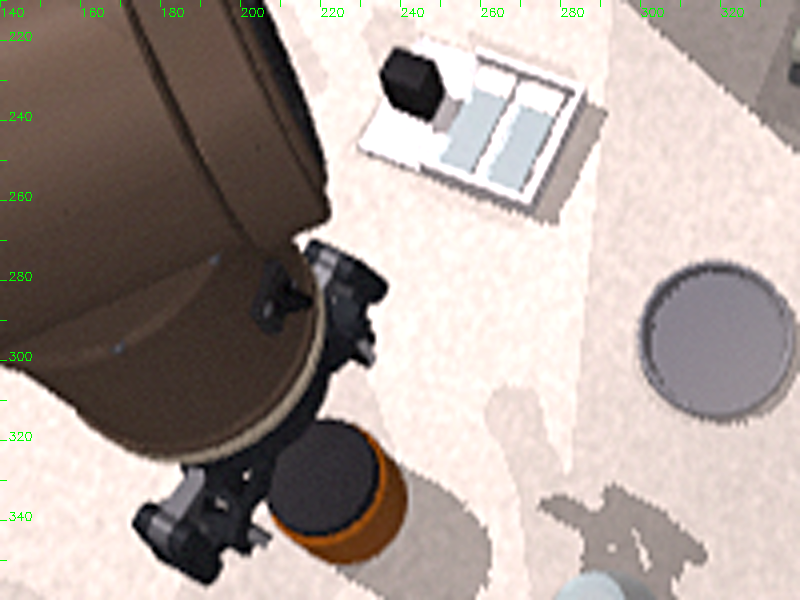

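View pics/t7.png

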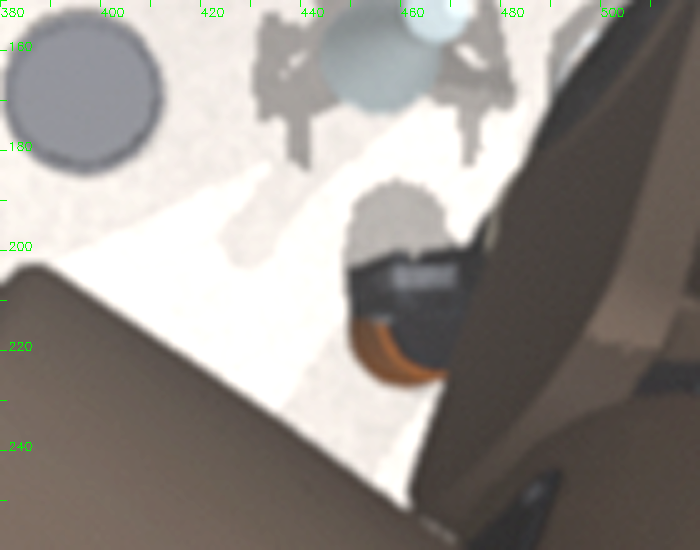

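>>> {"method": "drive_tool", "body": {
  "moves": [
    {"xyz":[0.005,0.0,0],"twist":[0,0.004,0],"claw":0.0854},
    {"xyz":[0,0.012,0],"twist":[0,0,0],"claw":0.0854},
    {"xyz":[0,0.006,0],"twist":[0,0,0],"claw":0.0854},
    {"xyz":[0,0,0],"twist":[0,0,0],"claw":0.0854},
    {"xyz":[0,0,0],"twist":[0,0,0],"claw":0.0854}
  ]
}}

```text
t: 17.13
position: [0.5314, -0.3602, 0.1057]
ee_rot: [-0.505, 0.494, -0.495, 0.506]
force: [0.4, -0.6, -0.3]
width: 0.0853
```

```bash
python3 -c "
from h import *
for p in ([.5309,-.3543-.0427,.137],[.5309,-.3543+.0427,.137]): print(proj('scene',p))
plan([(.53,-.3595,.023,-89)],.034)"
```

```text
[202.7752 341.6077]
[228.2437 300.8571]
now [ 0.5314 -0.3602  0.1057] jaw -88.76205768247905 tilt -0.9999977226235035 q [-0.6431  0.6074  1.7243  0.0005  0.8078  0.9057] t 17.1333 F [ 0.3792 -0.5987 -0.3008] w 0.08528573147199682
-> (0.53, -0.3595, 0.023, -89) rows 3
  {"xyz":[-0.0003,0.0276,-0.0005],"twist":[-0.001,0.001,0.000]}
  {"xyz":[-0.0003,0.0276,-0.0005],"twist":[-0.001,0.001,0.000]}
  {"xyz":[-0.0002,0.0276,-0.0005],"twist":[-0.001,0.001,0.000]}
```

Consistent with the picture. Descend slowly with a check partway.

>>> {"method": "drive_tool", "body": {
  "moves": [
    {"xyz":[0,0.01,-0.001],"twist":[0,0,0],"claw":0.0854},
    {"xyz":[0,0.013,0],"twist":[0,0,0],"claw":0.0854},
    {"xyz":[0,0.01,0],"twist":[0,0,0],"claw":0.0854},
    {"xyz":[0,0,0],"twist":[0,0,0],"claw":0.0854}
  ]
}}

```text
t: 17.47
position: [0.5302, -0.3604, 0.0695]
ee_rot: [-0.505, 0.494, -0.496, 0.506]
force: [-1.1, -0.2, -0.9]
width: 0.0853
```

```bash
python3 -c "
from h import *
plan([(.53,-.3595,.023,-89)],.034)"
```

```text
now [ 0.5302 -0.3604  0.0695] jaw -88.77764239404596 tilt -0.9999965937672153 q [-0.6444  0.6538  1.7467  0.0006  0.7385  0.9046] t 17.4667 F [-1.113  -0.1646 -0.908 ] w 0.08532336834121848
-> (0.53, -0.3595, 0.023, -89) rows 2
  {"xyz":[-0.0005,0.0233,-0.0002],"twist":[-0.001,0.002,0.001]}
  {"xyz":[-0.0004,0.0233,-0.0001],"twist":[-0.001,0.002,0.001]}
```

>>> {"method": "drive_tool", "body": {
  "moves": [
    {"xyz":[0,0.012,0],"twist":[0,0,0],"claw":0.0854},
    {"xyz":[0,0.015,0],"twist":[0,0,0],"claw":0.0854},
    {"xyz":[0,0.012,0],"twist":[0,0,0],"claw":0.0854},
    {"xyz":[0,0.004,0],"twist":[0,0,0],"claw":0.0854},
    {"xyz":[0,0,0],"twist":[0,0,0],"claw":0.0854}
  ]
}}

```text
t: 17.88
position: [0.5298, -0.3599, 0.0213]
ee_rot: [-0.505, 0.494, -0.495, 0.505]
force: [-0.3, 0.0, 0.5]
width: 0.0857
```

>>> {"method": "drive_tool", "body": {
  "moves": [
    {"xyz":[0,0,0],"twist":[0,0,0],"claw":0.05},
    {"xyz":[0,0,0],"twist":[0,0,0],"claw":0.05},
    {"xyz":[0,0,0],"twist":[0,0,0],"claw":0.05},
    {"xyz":[0,0,0],"twist":[0,0,0],"claw":0.05},
    {"xyz":[0,0,0],"twist":[0,0,0],"claw":0.05}
  ],
  "grip_force": 45
}}

```text
t: 18.3
position: [0.5305, -0.3605, 0.0227]
ee_rot: [-0.505, 0.494, -0.495, 0.506]
force: [-0.5, 0.5, -1.3]
width: 0.0626
```

```bash
python3 -c "
from h import *
plan([(.53,-.3595,.08,-89),(.671,-.186,.08,-89)],.034)"
```

```text
now [ 0.5305 -0.3605  0.0227] jaw -88.76815417980622 tilt -0.9999973985416405 q [-0.6443  0.7199  1.7639  0.0005  0.6555  0.9046] t 18.3 F [-0.4854  0.4974 -1.3393] w 0.06255007150936041
-> (0.53, -0.3595, 0.08, -89) rows 2
  {"xyz":[-0.0005,-0.0286,-0.0002],"twist":[-0.001,0.002,0.001]}
  {"xyz":[-0.0005,-0.0286,-0.0002],"twist":[-0.001,0.002,0.001]}
-> (0.671, -0.186, 0.08, -89) rows 7
  {"xyz":[-0.0244,0.0000,0.0206],"twist":[-0.000,0.000,-0.000]}
  {"xyz":[-0.0244,0.0000,0.0206],"twist":[-0.000,0.000,-0.000]}
  {"xyz":[-0.0244,0.0000,0.0206],"twist":[-0.000,0.000,-0.000]}
  {"xyz":[-0.0244,0.0000,0.0206],"twist":[-0.000,0.000,-0.000]}
  {"xyz":[-0.0244,0.0000,0.0206],"twist":[-0.000,0.000,-0.000]}
  {"xyz":[-0.0244,0.0000,0.0206],"twist":[-0.000,0.000,-0.000]}
  {"xyz":[-0.0244,0.0000,0.0206],"twist":[-0.000,0.000,-0.000]}
```

>>> {"method": "drive_tool", "body": {
  "moves": [
    {"xyz":[0,-0.012,0],"twist":[0,0,0],"claw":0.05},
    {"xyz":[0,-0.025,0],"twist":[0,0,0],"claw":0.05},
    {"xyz":[0,-0.02,0],"twist":[0,0,0],"claw":0.05},
    {"xyz":[-0.01,0,0.008],"twist":[0,0,0],"claw":0.05},
    {"xyz":[-0.02,0,0.017],"twist":[0,0,0],"claw":0.05},
    {"xyz":[-0.024,0,0.02],"twist":[0,0,0],"claw":0.05},
    {"xyz":[-0.024,0,0.02],"twist":[0,0,0],"claw":0.05},
    {"xyz":[-0.024,0,0.02],"twist":[0,0,0],"claw":0.05}
  ]
}}

```text
t: 18.97
position: [0.6142, -0.2569, 0.0878]
ee_rot: [-0.503, 0.495, -0.499, 0.504]
force: [0.4, -0.2, -2.4]
width: 0.0629
```

```bash
python3 -c "
from h import *
plan([(.671,-.186,.08,-89)],.025)"
```

```text
now [ 0.6142 -0.2569  0.0878] jaw -89.23912444956092 tilt -0.9999843460861111 q [-0.4412  0.656   1.6782 -0.0011  0.8018  1.1171] t 18.9667 F [ 0.4351 -0.2139 -2.4166] w 0.0629004114514746
-> (0.671, -0.186, 0.08, -89) rows 4
  {"xyz":[-0.0175,0.0020,0.0144],"twist":[-0.001,-0.001,0.001]}
  {"xyz":[-0.0175,0.0020,0.0144],"twist":[-0.001,-0.001,0.001]}
  {"xyz":[-0.0175,0.0020,0.0145],"twist":[-0.001,-0.001,0.001]}
  {"xyz":[-0.0175,0.0020,0.0145],"twist":[-0.001,-0.001,0.001]}
```

>>> {"method": "drive_tool", "body": {
  "moves": [
    {"xyz":[-0.02,0.002,0.017],"twist":[0,0,0],"claw":0.05},
    {"xyz":[-0.018,0.002,0.015],"twist":[0,0,0],"claw":0.05},
    {"xyz":[-0.013,0.002,0.011],"twist":[0,0,0],"claw":0.05},
    {"xyz":[-0.006,0.002,0.005],"twist":[0,0,0],"claw":0.05},
    {"xyz":[0,0,0],"twist":[0,0,0],"claw":0.05},
    {"xyz":[0,0,0],"twist":[0,0,0],"claw":0.05}
  ]
}}

```text
t: 19.47
position: [0.6681, -0.1872, 0.0811]
ee_rot: [-0.504, 0.492, -0.498, 0.506]
force: [0.0, -0.6, -1.9]
width: 0.063
```

```bash
python3 -c "
from h import *
plan([(.671,-.186,.05,-89)],.025)"
```

```text
now [ 0.6681 -0.1872  0.0811] jaw -88.86403013336947 tilt -0.9999679670816994 q [-0.3167  0.6956  1.6121 -0.0003  0.826   1.2345] t 19.4667 F [ 0.0024 -0.6244 -1.8887] w 0.06297250807880804
-> (0.671, -0.186, 0.05, -89) rows 2
  {"xyz":[-0.0006,0.0155,0.0013],"twist":[-0.004,0.001,0.001]}
  {"xyz":[-0.0006,0.0155,0.0014],"twist":[-0.004,0.001,0.001]}
```

>>> {"method": "drive_tool", "body": {
  "moves": [
    {"xyz":[-0.001,0.012,0.002],"twist":[-0.004,0,0.001],"claw":0.05},
    {"xyz":[0,0.013,0.001],"twist":[-0.003,0,0],"claw":0.05},
    {"xyz":[0,0.008,0],"twist":[0,0,0],"claw":0.05},
    {"xyz":[0,0,0],"twist":[0,0,0],"claw":0.05}
  ]
}}

```text
t: 19.8
position: [0.6694, -0.1889, 0.045]
ee_rot: [0.505, -0.495, 0.496, -0.504]
force: [-0.3, 0.1, -2.6]
width: 0.0627
```

```bash
python3 -c "
from h import *
plan([(.671,-.186,.026,-89)],.025)
im=robot.get_image('scene')[:,:,::-1]
crop(im,230,210,410,350,4,'pics/s8.png')
im=robot.get_image('top')[:,:,::-1]
crop(im,340,110,480,220,5,'pics/t8.png')"
```

```text
now [ 0.6694 -0.1889  0.045 ] jaw -89.0188249908088 tilt -0.9999975859763903 q [-0.3174  0.7462  1.6154 -0.0031  0.7801  1.2384] t 19.8 F [-0.3032  0.1274 -2.5819] w 0.06271128829028284
-> (0.671, -0.186, 0.026, -89) rows 1
  {"xyz":[-0.0029,0.0190,0.0016],"twist":[0.001,-0.000,0.002]}
```

View pics/s8.png

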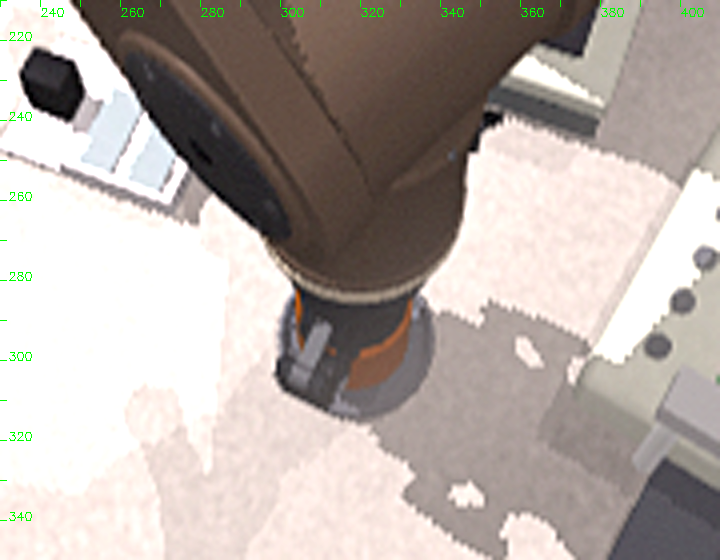

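View pics/t8.png

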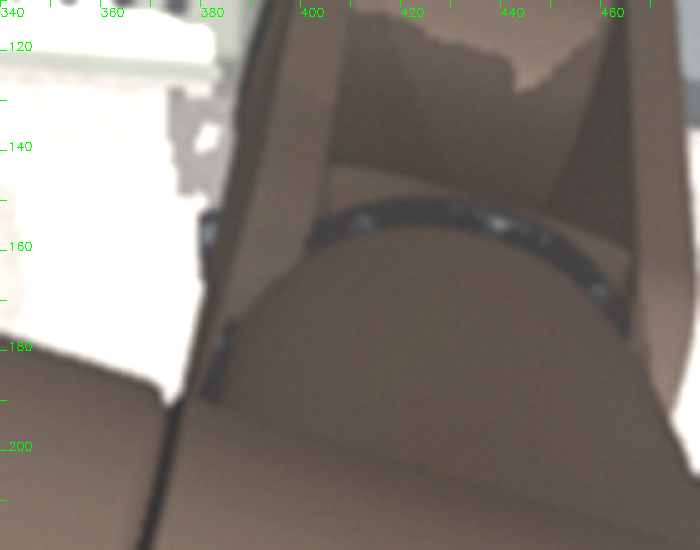

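Jar is above the saucer (scene ~ (318,300)), centred. Lower.

>>> {"method": "drive_tool", "body": {
  "moves": [
    {"xyz":[-0.002,0.008,0.001],"twist":[0,0,0],"claw":0.05},
    {"xyz":[-0.001,0.006,0.001],"twist":[0,0,0],"claw":0.05},
    {"xyz":[0,0.002,0],"twist":[0,0,0],"claw":0.05},
    {"xyz":[0,0,0],"twist":[0,0,0],"claw":0.05}
  ]
}}

```text
t: 20.23
position: [0.6723, -0.1868, 0.0295]
ee_rot: [0.504, -0.495, 0.497, -0.504]
force: [-0.2, -0.4, -2.7]
width: 0.0629
```

```bash
python3 -c "
from h import *
plan([(.671,-.186,.0257,-89)],.025)"
```

```text
now [ 0.6723 -0.1868  0.0295] jaw -89.09210077320995 tilt -0.9999954590229378 q [-0.3132  0.7678  1.6172 -0.0031  0.7545  1.244 ] t 20.2333 F [-0.1746 -0.441  -2.6552] w 0.06293896443007012
-> (0.671, -0.186, 0.0257, -89) rows 1
  {"xyz":[-0.0008,0.0038,-0.0013],"twist":[-0.001,-0.002,0.003]}
```

>>> {"method": "drive_tool", "body": {
  "moves": [
    {"xyz":[0,0.003,0],"twist":[0,0,0.002],"claw":0.05},
    {"xyz":[0,0.001,0],"twist":[0,0,0],"claw":0.05}
  ]
}}

```text
t: 20.4
position: [0.6726, -0.1867, 0.0254]
ee_rot: [-0.504, 0.495, -0.497, 0.504]
force: [0.3, -0.2, -1.9]
width: 0.0625
```

>>> {"method": "drive_tool", "body": {
  "moves": [
    {"xyz":[0,0.0015,0],"twist":[0,0,0],"claw":0.05}
  ]
}}

```text
t: 20.48
position: [0.6727, -0.1868, 0.0242]
ee_rot: [-0.504, 0.495, -0.497, 0.504]
force: [-11.8, 2.9, 45.8]
width: 0.0627
```

>>> {"method": "drive_tool", "body": {
  "moves": [
    {"xyz":[0,-0.001,0],"twist":[0,0,0],"claw":0.083},
    {"xyz":[0,0,0],"twist":[0,0,0],"claw":0.083},
    {"xyz":[0,0,0],"twist":[0,0,0],"claw":0.083},
    {"xyz":[0,0,0],"twist":[0,0,0],"claw":0.083}
  ]
}}

```text
t: 20.82
position: [0.6734, -0.187, 0.0262]
ee_rot: [-0.503, 0.495, -0.497, 0.505]
force: [0.0, -0.1, 0.1]
width: 0.0831
```

>>> {"method": "drive_tool", "body": {
  "moves": [
    {"xyz":[0,-0.012,0],"twist":[0,0,0],"claw":0.083},
    {"xyz":[0,-0.025,0],"twist":[0,0,0],"claw":0.083},
    {"xyz":[0,-0.03,0],"twist":[0,0,0],"claw":0.083},
    {"xyz":[0,-0.03,0],"twist":[0,0,0],"claw":0.083},
    {"xyz":[0,-0.03,0],"twist":[0,0,0],"claw":0.083}
  ]
}}

```text
t: 21.23
position: [0.6688, -0.1855, 0.1532]
ee_rot: [0.505, -0.498, 0.493, -0.503]
force: [1.3, 0.0, 0.0]
width: 0.0829
```

```bash
python3 -c "
from h import *
a=np.radians(6); c=np.array([.4725,-.132]); h=c-.038*np.array([np.cos(a),np.sin(a)]); print(h)
plan([(*h,.13,-84)],.034)"
```

```text
[ 0.4347 -0.136 ]
now [ 0.6688 -0.1855  0.1532] jaw -89.07423345075216 tilt -0.9999682824324632 q [-0.3142  0.6213  1.5496 -0.0001  0.9787  1.2405] t 21.2333 F [1.268  0.0264 0.006 ] w 0.08287157386901928
-> (np.float64(0.4347081679760056), np.float64(-0.13597208160417085), 0.13, -84) rows 8
  {"xyz":[-0.0067,0.0031,-0.0291],"twist":[0.001,-0.011,-0.000]}
  {"xyz":[-0.0070,0.0031,-0.0291],"twist":[0.001,-0.011,-0.000]}
  {"xyz":[-0.0073,0.0031,-0.0290],"twist":[0.001,-0.011,-0.000]}
  {"xyz":[-0.0076,0.0030,-0.0289],"twist":[0.001,-0.011,-0.000]}
  {"xyz":[-0.0079,0.0030,-0.0288],"twist":[0.001,-0.011,-0.000]}
  {"xyz":[-0.0083,0.0030,-0.0287],"twist":[0.001,-0.011,-0.000]}
  {"xyz":[-0.0086,0.0030,-0.0286],"twist":[0.001,-0.011,-0.000]}
  {"xyz":[-0.0089,0.0029,-0.0286],"twist":[0.001,-0.011,-0.000]}
```

>>> {"method": "drive_tool", "body": {
  "moves": [
    {"xyz":[-0.004,0.0,-0.014],"twist":[0,-0.006,0],"claw":0.06},
    {"xyz":[-0.007,0.0,-0.029],"twist":[0,-0.011,0],"claw":0.06},
    {"xyz":[-0.007,0.002,-0.029],"twist":[0,-0.011,0],"claw":0.06},
    {"xyz":[-0.008,0.002,-0.029],"twist":[0,-0.011,0],"claw":0.06},
    {"xyz":[-0.008,0.002,-0.029],"twist":[0,-0.011,0],"claw":0.06},
    {"xyz":[-0.008,0.003,-0.028],"twist":[0,-0.011,0],"claw":0.06},
    {"xyz":[-0.008,0.003,-0.025],"twist":[0,-0.011,0],"claw":0.06},
    {"xyz":[-0.005,0.003,-0.016],"twist":[0,-0.011,0],"claw":0.06}
  ]
}}

```text
t: 21.9
position: [0.4685, -0.1413, 0.1535]
ee_rot: [-0.523, 0.468, -0.479, 0.528]
force: [0.8, -0.3, 0.3]
width: 0.06
```

Run:
```python
from h import *
A=lambda x,y,z: back('top',350+x/3.985-.5,130+y/3.985-.5,z)
print(A(134,489,.056))
S=lambda x,y,z: back('scene',150+x/4-.5,200+y/4-.5,z)
print(S(376,112,.056))
a=np.radians(6)
plan([(.4347,-.136,.13,-84)])
im=robot.get_image('scene')[:,:,::-1]
crop(im,180,200,380,350,4,'pics/s9.png')
im0=cv2.imread('pics/scene0.png')
crop(im0,220,210,300,270,8,'pics/s0h.png')
```

```text
[ 0.4337 -0.135   0.056 ]
[ 0.4376 -0.1344  0.056 ]
now [ 0.4685 -0.1413  0.1535] jaw -84.08329299246375 tilt -0.9998399020744784 q [-0.3553  0.3556  2.0517  0.0008  0.7164  1.1116] t 21.9 F [ 0.8284 -0.2562  0.3266] w 0.06004792270985626
-> (0.4347, -0.136, 0.13, -84) rows 2
  {"xyz":[-0.0045,0.0115,-0.0167],"twist":[-0.008,-0.001,0.004]}
  {"xyz":[-0.0044,0.0116,-0.0166],"twist":[-0.008,-0.001,0.004]}
```

View pics/s9.png

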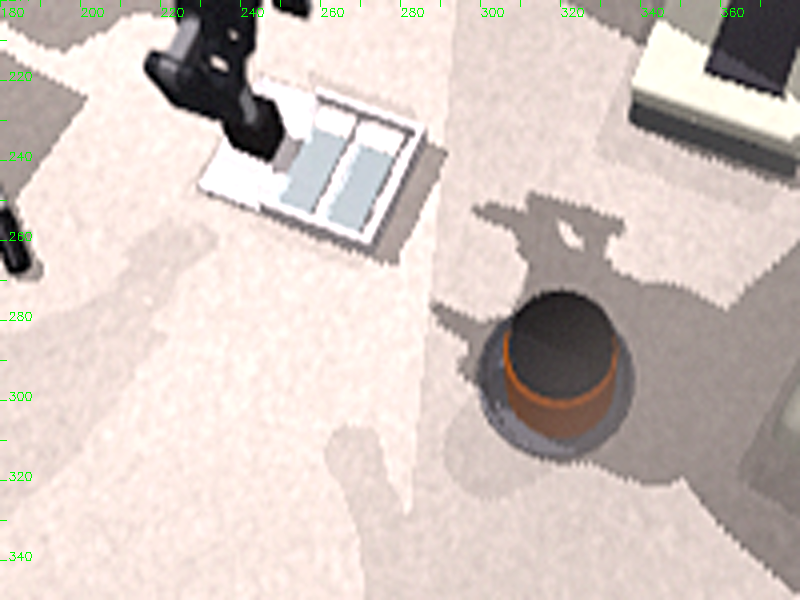

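View pics/s0h.png

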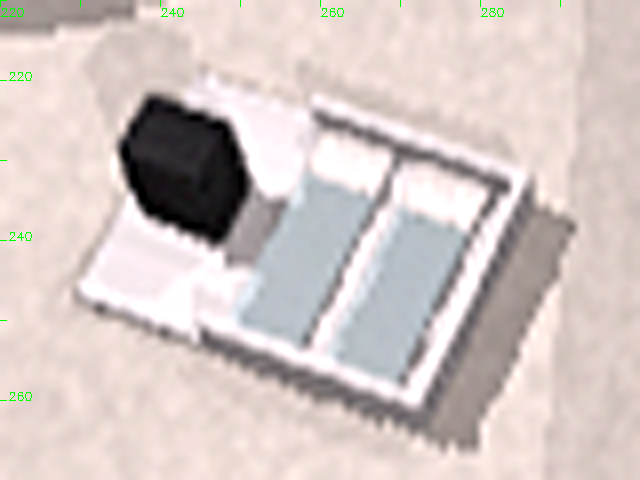

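>>> {"method": "drive_tool", "body": {
  "moves": [
    {"xyz":[-0.004,0.011,-0.016],"twist":[-0.008,0,0.004],"claw":0.06},
    {"xyz":[-0.003,0.008,-0.01],"twist":[-0.006,0,0.003],"claw":0.06},
    {"xyz":[0,0,0],"twist":[0,0,0],"claw":0.06},
    {"xyz":[0,0,0],"twist":[0,0,0],"claw":0.06}
  ]
}}

```text
t: 22.28
position: [0.4383, -0.1362, 0.136]
ee_rot: [-0.525, 0.473, -0.474, 0.526]
force: [0.4, -0.3, 0.2]
width: 0.0601
```

Run:
```python
from h import *
plan([(.4345,-.1353,.09,-84)])
```

```text
now [ 0.4383 -0.1362  0.136 ] jaw -84.04619943846468 tilt -0.9999960781622569 q [-0.3679  0.3549  2.1198  0.0009  0.6642  1.0983] t 22.2833 F [ 0.3898 -0.2747  0.1509] w 0.06006000254252079
-> (0.4345, -0.1353, 0.09, -84) rows 2
  {"xyz":[-0.0007,0.0230,-0.0019],"twist":[-0.001,-0.000,0.000]}
  {"xyz":[-0.0007,0.0230,-0.0019],"twist":[-0.001,-0.000,0.000]}
```

>>> {"method": "drive_tool", "body": {
  "moves": [
    {"xyz":[-0.001,0.012,-0.003],"twist":[0,0,0],"claw":0.06},
    {"xyz":[0,0.018,-0.001],"twist":[0,0,0],"claw":0.06},
    {"xyz":[0,0.018,0],"twist":[0,0,0],"claw":0.06},
    {"xyz":[0,0.015,0],"twist":[0,0,0],"claw":0.06},
    {"xyz":[0,0.008,0],"twist":[0,0,0],"claw":0.06},
    {"xyz":[0,0,0],"twist":[0,0,0],"claw":0.06}
  ]
}}

```text
t: 22.78
position: [0.444, -0.1387, 0.0658]
ee_rot: [-0.523, 0.469, -0.478, 0.527]
force: [-0.8, 0.8, 0.2]
width: 0.0603
```

Run:
```python
from h import *
plan([(.4345,-.1353,.024,-84)])
im=robot.get_image('scene')[:,:,::-1]
crop(im,180,170,340,290,5,'pics/s10.png')
```

```text
now [ 0.444  -0.1387  0.0658] jaw -84.07559864446225 tilt -0.9998939995456733 q [-0.3686  0.4858  2.1671  0.0014  0.4741  1.0975] t 22.7833 F [-0.8133  0.7941  0.2123] w 0.06027024307069302
-> (0.4345, -0.1353, 0.024, -84) rows 2
  {"xyz":[-0.0023,0.0208,-0.0048],"twist":[-0.007,-0.001,0.003]}
  {"xyz":[-0.0023,0.0209,-0.0047],"twist":[-0.007,-0.001,0.003]}
```

View pics/s10.png

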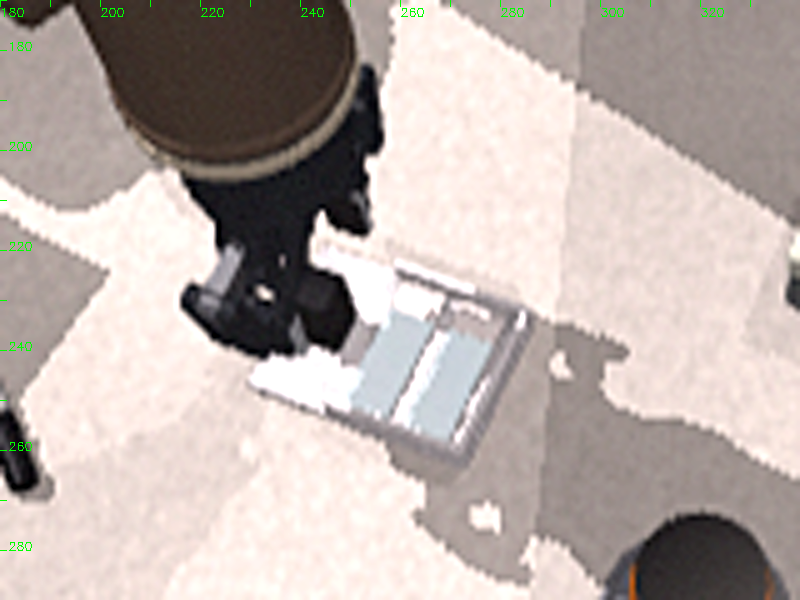

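>>> {"method": "drive_tool", "body": {
  "moves": [
    {"xyz":[-0.003,0.0,-0.008],"twist":[-0.008,0,0.004],"claw":0.06},
    {"xyz":[0,0.01,-0.002],"twist":[-0.004,0,0.002],"claw":0.06},
    {"xyz":[0,0.013,-0.001],"twist":[-0.002,0,0],"claw":0.06},
    {"xyz":[0,0.01,-0.001],"twist":[-0.002,0,0],"claw":0.06},
    {"xyz":[0,0.003,0],"twist":[0,0,0],"claw":0.06},
    {"xyz":[0,0,0],"twist":[0,0,0],"claw":0.06}
  ]
}}

```text
t: 23.33
position: [0.4335, -0.1379, 0.0308]
ee_rot: [0.525, -0.473, 0.474, -0.525]
force: [-0.7, 0.1, 0.5]
width: 0.0601
```

Run:
```python
from h import *
plan([(.4345,-.1353,.024,-84)])
```

```text
now [ 0.4335 -0.1379  0.0308] jaw -84.06134741499298 tilt -0.9999977514310434 q [-0.3735  0.552   2.1964 -0.0036  0.3916  1.097 ] t 23.3333 F [-0.6765  0.1369  0.4732] w 0.06010027446437915
-> (0.4345, -0.1353, 0.024, -84) rows 1
  {"xyz":[-0.0025,0.0068,0.0012],"twist":[-0.001,-0.001,0.002]}
```

>>> {"method": "drive_tool", "body": {
  "moves": [
    {"xyz":[-0.002,0.004,0],"twist":[0,0,0],"claw":0.06},
    {"xyz":[0,0,0],"twist":[0,0,0],"claw":0.06},
    {"xyz":[0,0,0],"twist":[0,0,0],"claw":0.015},
    {"xyz":[0,0,0],"twist":[0,0,0],"claw":0.015},
    {"xyz":[0,0,0],"twist":[0,0,0],"claw":0.015},
    {"xyz":[0,0,0],"twist":[0,0,0],"claw":0.015},
    {"xyz":[0,0,0],"twist":[0,0,0],"claw":0.015},
    {"xyz":[0,0,0],"twist":[0,0,0],"claw":0.015}
  ],
  "grip_force": 40
}}

```text
t: 24.0
position: [0.4339, -0.1358, 0.0277]
ee_rot: [0.525, -0.472, 0.475, -0.525]
force: [-0.3, 0.9, -2.9]
width: 0.0233
```

Run:
```python
from h import *
a=np.radians(5.3); o=np.array([.6208,.0446]); ex=np.array([np.cos(a),np.sin(a)])
print('final handle',o-.038*ex,'pre',o-.158*ex)
plan([(*(o-.158*ex),robot.observe()['position'][2],-84.7)],.02)
im=robot.get_image('scene')[:,:,::-1]
crop(im,180,170,340,290,5,'pics/s11.png')
```

```text
final handle [0.583  0.0411] pre [0.4635 0.03  ]
now [ 0.4339 -0.1358  0.0277] jaw -84.05369340796616 tilt -0.9999950373288019 q [-0.369   0.558   2.1993 -0.0036  0.3814  1.1013] t 24.0 F [-0.3     0.8833 -2.9248] w 0.023254940921921593
-> (np.float64(0.46347549768683605), np.float64(0.030005447183443272), np.float64(0.027701437215391752), -84.7) rows 9
  {"xyz":[-0.0180,-0.0000,0.0052],"twist":[-0.000,0.001,0.000]}
  {"xyz":[-0.0180,-0.0000,0.0052],"twist":[-0.000,0.001,0.000]}
  {"xyz":[-0.0180,-0.0000,0.0051],"twist":[-0.000,0.001,0.000]}
  {"xyz":[-0.0180,-0.0000,0.0051],"twist":[-0.000,0.001,0.000]}
  {"xyz":[-0.0180,-0.0000,0.0051],"twist":[-0.000,0.001,0.000]}
  {"xyz":[-0.0180,-0.0000,0.0051],"twist":[-0.000,0.001,0.000]}
  {"xyz":[-0.0180,-0.0000,0.0050],"twist":[-0.000,0.001,0.000]}
  {"xyz":[-0.0180,-0.0000,0.0050],"twist":[-0.000,0.001,0.000]}
  {"xyz":[-0.0180,-0.0000,0.0050],"twist":[-0.000,0.001,0.000]}
```

View pics/s11.png

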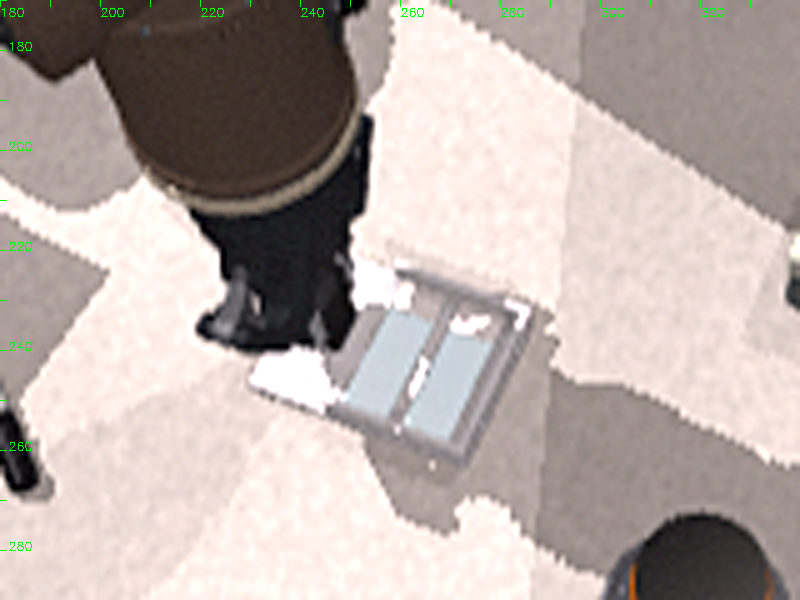

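>>> {"method": "drive_tool", "body": {
  "moves": [
    {"xyz":[-0.008,0,0.002],"twist":[0,0,0],"claw":0.015},
    {"xyz":[-0.015,0,0.004],"twist":[0,0.001,0],"claw":0.015},
    {"xyz":[-0.018,0,0.005],"twist":[0,0.001,0],"claw":0.015},
    {"xyz":[-0.018,0,0.005],"twist":[0,0.001,0],"claw":0.015}
  ]
}}

```text
t: 24.38
position: [0.444, -0.0753, 0.0275]
ee_rot: [0.523, -0.474, 0.477, -0.523]
force: [1.1, -0.6, -3.5]
width: 0.0233
```

Run:
```python
from h import *
plan([(.4635,.03,.0277,-84.7)],.02)
```

```text
now [ 0.444  -0.0753  0.0275] jaw -84.53692353567128 tilt -0.9999933216973098 q [-0.2337  0.5556  2.2092 -0.0051  0.3737  1.2465] t 24.3833 F [ 1.0999 -0.5628 -3.4666] w 0.02329088433630099
-> (0.4635, 0.03, 0.0277, -84.7) rows 6
  {"xyz":[-0.0172,-0.0001,0.0049],"twist":[-0.000,0.000,0.000]}
  {"xyz":[-0.0172,-0.0001,0.0049],"twist":[-0.000,0.000,0.000]}
  {"xyz":[-0.0172,-0.0001,0.0049],"twist":[-0.000,0.000,0.000]}
  {"xyz":[-0.0172,-0.0001,0.0049],"twist":[-0.000,0.000,0.000]}
  {"xyz":[-0.0172,-0.0000,0.0049],"twist":[-0.000,0.000,0.000]}
  {"xyz":[-0.0172,-0.0000,0.0049],"twist":[-0.000,0.000,0.000]}
```

>>> {"method": "drive_tool", "body": {
  "moves": [
    {"xyz":[-0.017,0.0005,0.005],"twist":[0,0,0],"claw":0.015},
    {"xyz":[-0.017,0.0005,0.005],"twist":[0,0,0],"claw":0.015},
    {"xyz":[-0.017,0,0.005],"twist":[0,0,0],"claw":0.015},
    {"xyz":[-0.015,0,0.005],"twist":[0,0,0],"claw":0.015},
    {"xyz":[-0.012,0,0.004],"twist":[0,0,0],"claw":0.015},
    {"xyz":[-0.005,0,0.002],"twist":[0,0,0],"claw":0.015},
    {"xyz":[0,0,0],"twist":[0,0,0],"claw":0.015},
    {"xyz":[0,0,0],"twist":[0,0,0],"claw":0.015}
  ]
}}

```text
t: 25.05
position: [0.4641, 0.0186, 0.0277]
ee_rot: [-0.523, 0.472, -0.477, 0.525]
force: [-0.6, -0.6, -2.7]
width: 0.0232
```

Run:
```python
from h import *
plan([(.4635,.03,.0277,-84.7)],.02)
im=robot.get_image('scene')[:,:,::-1]
crop(im,210,140,410,290,4,'pics/s12.png')
im=robot.get_image('top')[:,:,::-1]
crop(im,260,130,400,270,4.2,'pics/t12.png')
```

```text
now [0.4641 0.0186 0.0277] jaw -84.35517352874915 tilt -0.9999721744129451 q [-0.0224  0.5639  2.1805 -0.0089  0.3906  1.458 ] t 25.05 F [-0.5992 -0.5585 -2.6932] w 0.02322677209510498
-> (0.4635, 0.03, 0.0277, -84.7) rows 1
  {"xyz":[-0.0114,-0.0001,0.0006],"twist":[-0.006,0.006,0.004]}
```

View pics/s12.png

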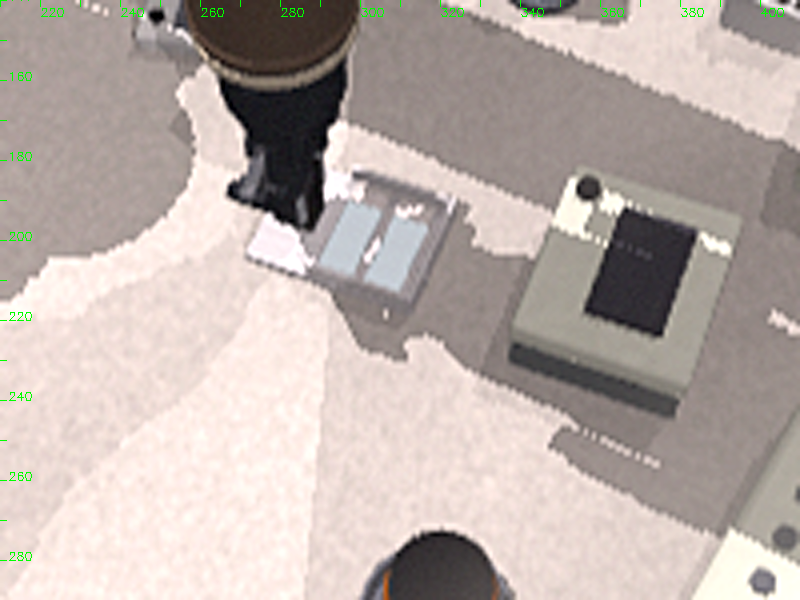

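View pics/t12.png

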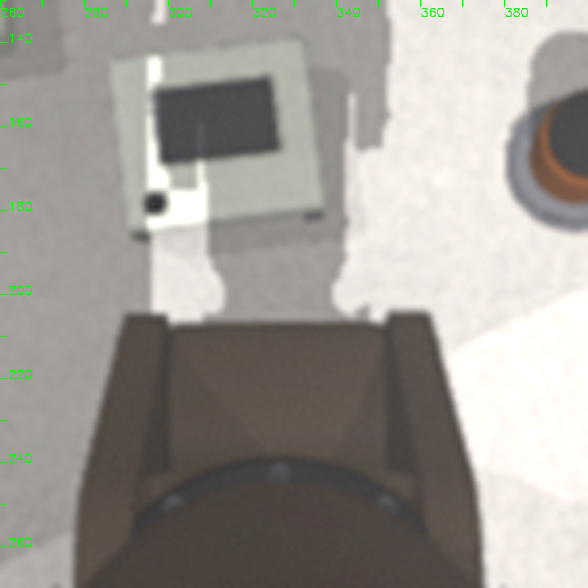

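Run:
```python
from h import *
f=lambda x,y,z: back('top',260+x/4.2-.5,130+y/4.2-.5,z)
print('legs',f(140,236,.03),f(314,215,.03))
l=[f(*p,.06) for p in [(110,60),(300,40),(323,205),(133,232)]]; print(l,sum(l)/4)
d=l[0]-l[3]; print(np.degrees(np.arctan2(d[1],d[0]))); d=l[1]-l[2]; print(np.degrees(np.arctan2(d[1],d[0])))
d=l[0]-l[1]; print(np.degrees(np.arctan2(-d[0],d[1]))); d=l[3]-l[2]; print(np.degrees(np.arctan2(-d[0],d[1])))
a=np.radians(5.3)
o=np.array([.6208,.0446]);ex=np.array([np.cos(a),np.sin(a)]);ey=np.array([-ex[1],ex[0]])
# overlay of hood
im=cv2.imread('pics/top0.png'); s2=cv2.imread('pics/scene0.png')
outs=[]
for n,I,b in (('top',im,(280,130,350,200)),('scene',s2,(325,170,405,250))):
    s=5; c=cv2.resize(I[b[1]:b[3],b[0]:b[2]],None,fx=s,fy=s,interpolation=cv2.INTER_CUBIC)
    for z in (.06,.032):
        P=[o+x*ex+y*ey for x,y in ((.005,.065),(.12,.065),(.12,-.065),(.005,-.065))]
        p=np.array([(proj(n,[*q,z])-[b[0],b[1]]+.5)*s for q in P]).astype(int)
        cv2.polylines(c,[p],True,(0,0,255),1)
    outs.append(cv2.resize(c,(400,400)))
cv2.imwrite('pics/ovl.png',np.hstack(outs))
```

```text
legs [0.6239 0.1049 0.03  ] [ 0.6354 -0.0102  0.03  ]
[array([0.7354, 0.1209, 0.06  ]), array([ 0.7459, -0.0033,  0.06  ]), array([ 0.6362, -0.0154,  0.06  ]), array([0.6213, 0.1075, 0.06  ])] [0.6847 0.0524 0.06  ]
6.690551411673813
6.328043308437071
4.853130230666891
6.903416449608238
```

View pics/ovl.png

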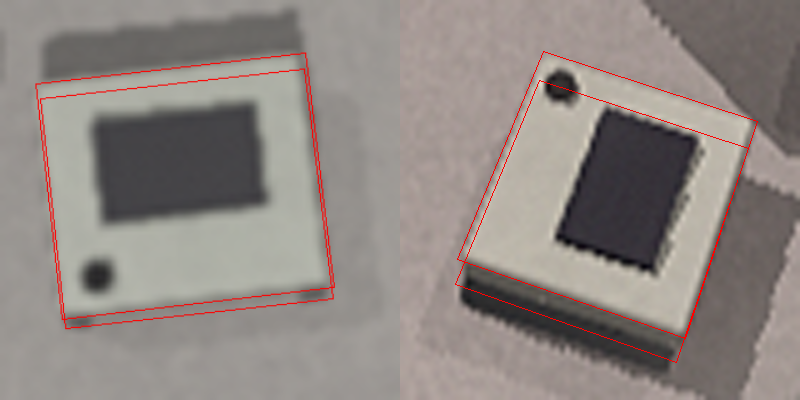

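>>> {"method": "drive_tool", "body": {
  "moves": [
    {"xyz":[-0.006,0,0.0005],"twist":[-0.003,0,0.002],"claw":0.015},
    {"xyz":[-0.004,0,0],"twist":[-0.003,0,0.002],"claw":0.015},
    {"xyz":[0,0,0],"twist":[0,0,0],"claw":0.015},
    {"xyz":[0,0,0],"twist":[0,0,0],"claw":0.015}
  ]
}}

```text
t: 25.48
position: [0.4631, 0.0273, 0.0276]
ee_rot: [0.523, -0.476, 0.476, -0.523]
force: [-0.1, 0.1, -1.9]
width: 0.0232
```

Run:
```python
from h import *
plan([(.50,.0335,.0275,-84.5)],.012)
```

```text
now [0.4631 0.0273 0.0276] jaw -84.58300003077592 tilt -0.9999995060768447 q [-0.0067  0.5655  2.1755  0.0006  0.4015  1.469 ] t 25.4833 F [-0.1016  0.1483 -1.9358] w 0.023229289675757905
-> (0.5, 0.0335, 0.0275, -84.5) rows 4
  {"xyz":[-0.0007,0.0000,0.0093],"twist":[0.000,-0.000,-0.000]}
  {"xyz":[-0.0007,0.0000,0.0093],"twist":[0.000,-0.000,-0.000]}
  {"xyz":[-0.0007,0.0000,0.0093],"twist":[0.000,-0.000,-0.000]}
  {"xyz":[-0.0007,0.0000,0.0093],"twist":[0.000,-0.000,-0.000]}
```

>>> {"method": "drive_tool", "body": {
  "moves": [
    {"xyz":[-0.001,0,0.006],"twist":[0,0,0],"claw":0.015},
    {"xyz":[-0.001,0,0.011],"twist":[0,0,0],"claw":0.015},
    {"xyz":[-0.001,0,0.012],"twist":[0,0,0],"claw":0.015},
    {"xyz":[0,0,0.01],"twist":[0,0,0],"claw":0.015},
    {"xyz":[0,0,0.005],"twist":[0,0,0],"claw":0.015},
    {"xyz":[0,0,0],"twist":[0,0,0],"claw":0.015}
  ]
}}

```text
t: 25.98
position: [0.5108, 0.0346, 0.0279]
ee_rot: [0.523, -0.477, 0.476, -0.523]
force: [0.8, -0.4, -2.7]
width: 0.0235
```

Run:
```python
from h import *
plan([(.55,.038,.0277,-84.5)],.012)
im=robot.get_image('scene')[:,:,::-1]
crop(im,260,140,410,250,5,'pics/s13.png')
```

```text
now [0.5108 0.0346 0.0279] jaw -84.64824807706063 tilt -0.9999989481368459 q [0.0082 0.6005 2.0665 0.0005 0.4761 1.4852] t 25.9833 F [ 0.8134 -0.413  -2.6839] w 0.023468763127818225
-> (0.55, 0.038, 0.0277, -84.5) rows 4
  {"xyz":[0.0001,0.0000,0.0098],"twist":[0.000,-0.001,-0.000]}
  {"xyz":[0.0001,0.0000,0.0098],"twist":[0.000,-0.001,-0.000]}
  {"xyz":[0.0001,0.0000,0.0098],"twist":[0.000,-0.001,-0.000]}
  {"xyz":[0.0001,0.0000,0.0098],"twist":[0.000,-0.001,-0.000]}
```

View pics/s13.png

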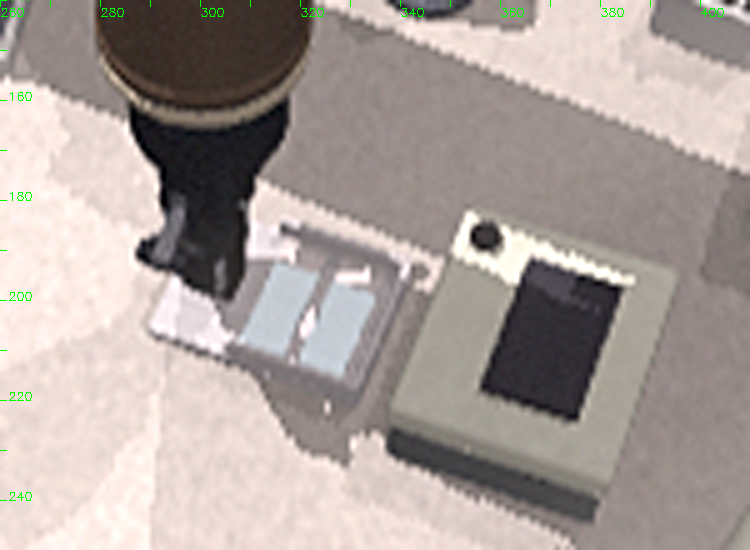

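>>> {"method": "drive_tool", "body": {
  "moves": [
    {"xyz":[0,0,0.006],"twist":[0,0,0],"claw":0.015},
    {"xyz":[0,0,0.01],"twist":[0,0,0],"claw":0.015},
    {"xyz":[0,0,0.012],"twist":[0,0,0],"claw":0.015},
    {"xyz":[0,0,0.01],"twist":[0,0,0],"claw":0.015},
    {"xyz":[0,0,0.005],"twist":[0,0,0],"claw":0.015},
    {"xyz":[0,0,0],"twist":[0,0,0],"claw":0.015}
  ]
}}

```text
t: 26.53
position: [0.5529, 0.0386, 0.0277]
ee_rot: [0.524, -0.478, 0.474, -0.521]
force: [-0.6, -0.3, -0.8]
width: 0.0235
```

Run:
```python
from h import *
plan([(.583,.041,.0277,-84.5)],.008)
im=robot.get_image('scene')[:,:,::-1]
crop(im,260,140,410,250,5,'pics/s14.png')
```

```text
now [0.5529 0.0386 0.0277] jaw -84.66629056652899 tilt -0.9999771364229462 q [0.0149 0.6367 1.9642 0.0004 0.5475 1.4922] t 26.5333 F [-0.6247 -0.2874 -0.8321] w 0.023483068318711803
-> (0.583, 0.041, 0.0277, -84.5) rows 4
  {"xyz":[0.0001,-0.0000,0.0075],"twist":[0.002,-0.001,-0.000]}
  {"xyz":[0.0001,-0.0000,0.0075],"twist":[0.002,-0.001,-0.000]}
  {"xyz":[0.0001,-0.0000,0.0075],"twist":[0.002,-0.001,-0.000]}
  {"xyz":[0.0001,-0.0000,0.0075],"twist":[0.002,-0.001,-0.000]}
```

View pics/s14.png

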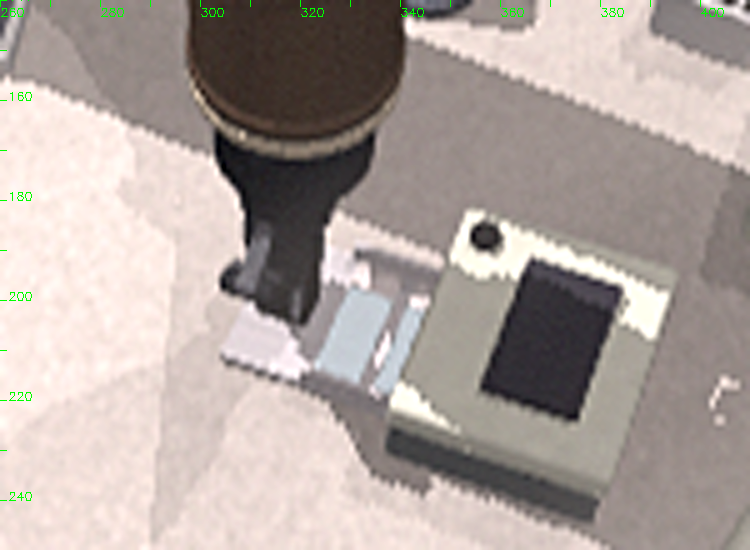

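Entered without contact. Push on to just short of the stop, then creep.

>>> {"method": "drive_tool", "body": {
  "moves": [
    {"xyz":[0,0,0.006],"twist":[0.002,0,0],"claw":0.015},
    {"xyz":[0,0,0.008],"twist":[0.002,0,0],"claw":0.015},
    {"xyz":[0,0,0.006],"twist":[0.002,0,0],"claw":0.015},
    {"xyz":[0,0,0.003],"twist":[0,0,0],"claw":0.015},
    {"xyz":[0,0,0],"twist":[0,0,0],"claw":0.015}
  ]
}}

```text
t: 27.0
position: [0.5757, 0.0408, 0.0274]
ee_rot: [0.523, -0.477, 0.475, -0.522]
force: [-1.6, -0.2, 1.2]
width: 0.0234
```

>>> {"method": "drive_tool", "body": {
  "moves": [
    {"xyz":[0,0,0.002],"twist":[0,0,0],"claw":0.015},
    {"xyz":[0,0,0.002],"twist":[0,0,0],"claw":0.015}
  ]
}}

```text
t: 27.17
position: [0.5779, 0.0411, 0.0274]
ee_rot: [0.524, -0.478, 0.475, -0.521]
force: [-5.3, 0.4, 6.3]
width: 0.0233
```

Run:
```python
from h import *
plan([(.583,.041,.0277,-84.5)],.008)
```

```text
now [0.5779 0.0411 0.0274] jaw -84.6724579054871 tilt -0.9999819764091049 q [0.0182 0.6586 1.906  0.0011 0.583  1.4951] t 27.1667 F [-5.344   0.4144  6.2827] w 0.023327440540416938
-> (0.583, 0.041, 0.0277, -84.5) rows 1
  {"xyz":[0.0006,-0.0004,0.0051],"twist":[0.006,-0.003,-0.001]}
```

>>> {"method": "drive_tool", "body": {
  "moves": [
    {"xyz":[0,-0.0004,0.002],"twist":[0.003,-0.001,0],"claw":0.015},
    {"xyz":[0,0,0.002],"twist":[0.002,0,0],"claw":0.015}
  ]
}}

```text
t: 27.33
position: [0.5815, 0.0414, 0.0276]
ee_rot: [0.523, -0.477, 0.475, -0.523]
force: [-0.1, -0.4, -3.4]
width: 0.0233
```

>>> {"method": "drive_tool", "body": {
  "moves": [
    {"xyz":[0,0,0.002],"twist":[0,0,0],"claw":0.015},
    {"xyz":[0,0,0.002],"twist":[0,0,0],"claw":0.015}
  ]
}}

```text
t: 27.5
position: [0.5858, 0.0418, 0.0274]
ee_rot: [0.523, -0.477, 0.475, -0.523]
force: [-2.4, -0.3, 0.9]
width: 0.0237
```

>>> {"method": "drive_tool", "body": {
  "moves": [
    {"xyz":[0,0,0.002],"twist":[0,0,0],"claw":0.015},
    {"xyz":[0,0,0.0015],"twist":[0,0,0],"claw":0.015}
  ]
}}

```text
t: 27.67
position: [0.5862, 0.0418, 0.0274]
ee_rot: [0.525, -0.478, 0.474, -0.521]
force: [-11.6, -2.2, 13.7]
width: 0.0235
```

>>> {"method": "drive_tool", "body": {
  "moves": [
    {"xyz":[0,-0.0003,0.002],"twist":[0,0,0],"claw":0.015},
    {"xyz":[0,0,0.002],"twist":[0,0,0],"claw":0.015}
  ]
}}

```text
t: 27.83
position: [0.5862, 0.0417, 0.0274]
ee_rot: [0.527, -0.48, 0.472, -0.519]
force: [-13.7, -4.2, 7.8]
width: 0.0234
```

>>> {"method": "drive_tool", "body": {
  "moves": [
    {"xyz":[0,0,0.002],"twist":[0,0,0],"claw":0.015},
    {"xyz":[0,0,0.001],"twist":[0,0,0],"claw":0.015}
  ]
}}

```text
t: 28.0
position: [0.5862, 0.0416, 0.0273]
ee_rot: [0.528, -0.481, 0.47, -0.518]
force: [-5.4, -0.5, 5.4]
width: 0.0237
```

Run:
```python
from h import *
plan([(.583,.041,.0277,-84.5)],.008)
im=robot.get_image('scene')[:,:,::-1]
crop(im,280,160,400,250,6,'pics/s15.png')
```

```text
now [0.5862 0.0416 0.0273] jaw -84.56849903079089 tilt -0.9997630848052149 q [ 0.0195  0.6714  1.8721 -0.0004  0.6198  1.4958] t 28.0 F [-5.3947 -0.4913  5.4202] w 0.023744131889557152
-> (0.583, 0.041, 0.0277, -84.5) rows 1
  {"xyz":[0.0003,-0.0003,-0.0032],"twist":[0.022,-0.001,-0.001]}
```

View pics/s15.png

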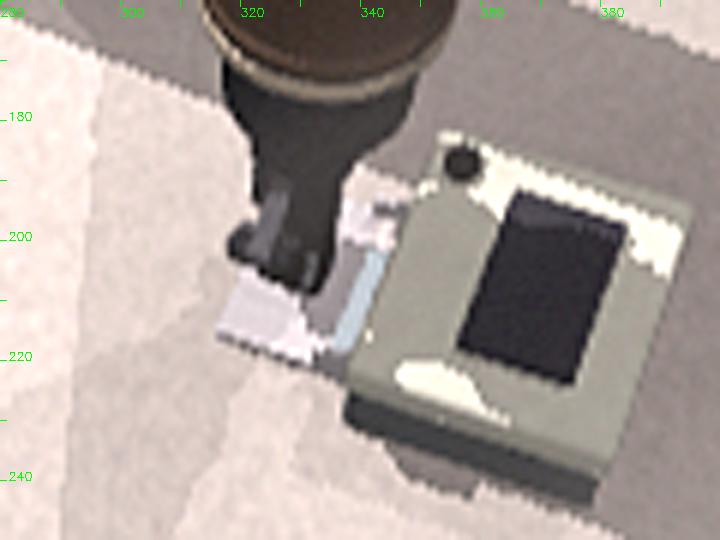

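>>> {"method": "drive_tool", "body": {
  "moves": [
    {"xyz":[0,0,0.001],"twist":[0.015,0,0],"claw":0.015},
    {"xyz":[0,0,0.0005],"twist":[0.006,0,0],"claw":0.015},
    {"xyz":[0,0,0],"twist":[0,0,0],"claw":0.045},
    {"xyz":[0,0,0],"twist":[0,0,0],"claw":0.045},
    {"xyz":[0,0,0],"twist":[0,0,0],"claw":0.045}
  ]
}}

```text
t: 28.47
position: [0.5875, 0.0416, 0.0275]
ee_rot: [0.523, -0.476, 0.475, -0.523]
force: [-0.5, 0.3, -1.2]
width: 0.045
```

Run:
```python
from h import *
plan([(.583,.041,.1,-84.5)],.03)
```

```text
now [0.5875 0.0416 0.0275] jaw -84.5623533720582 tilt -0.999997672706486 q [0.0185 0.6655 1.8867 0.0021 0.5913 1.4927] t 28.4667 F [-0.4878  0.3367 -1.1822] w 0.0450103374105355
-> (0.583, 0.041, 0.1, -84.5) rows 3
  {"xyz":[0.0000,-0.0242,-0.0015],"twist":[0.001,-0.000,-0.000]}
  {"xyz":[0.0000,-0.0242,-0.0015],"twist":[0.001,-0.000,-0.000]}
  {"xyz":[0.0000,-0.0242,-0.0015],"twist":[0.001,-0.000,-0.000]}
```

>>> {"method": "drive_tool", "body": {
  "moves": [
    {"xyz":[0,-0.01,-0.001],"twist":[0,0,0],"claw":0.05},
    {"xyz":[0,-0.02,0],"twist":[0,0,0],"claw":0.05},
    {"xyz":[0,-0.025,0],"twist":[0,0,0],"claw":0.05},
    {"xyz":[0,-0.025,-0.002],"twist":[0,0,0],"claw":0.05},
    {"xyz":[0,-0.02,-0.015],"twist":[0,0,0],"claw":0.02},
    {"xyz":[0,-0.01,-0.025],"twist":[0,0,0],"claw":0.0},
    {"xyz":[0,0,-0.025],"twist":[0,0,0],"claw":0.0},
    {"xyz":[0,0,-0.015],"twist":[0,0,0],"claw":0.0}
  ]
}}

```text
t: 29.13
position: [0.5076, 0.0337, 0.1469]
ee_rot: [-0.522, 0.475, -0.476, 0.525]
force: [0.6, 0.2, -0.6]
width: 0.0014
```

Run:
```python
from h import *
plan([(.52,.0355,.14,-84.5),(.52,.0355,.03,-84.5)],.03)
im=robot.get_image('scene')[:,:,::-1]
crop(im,280,160,400,250,6,'pics/s16.png')
a=np.radians(5.5); 
K=6
```

```text
now [0.5076 0.0337 0.1469] jaw -84.54521339849052 tilt -0.9999907861913798 q [0.0059 0.395  2.0047 0.0017 0.7377 1.4802] t 29.1333 F [ 0.6363  0.1653 -0.559 ] w 0.0014232525747800379
-> (0.52, 0.0355, 0.14, -84.5) rows 1
  {"xyz":[-0.0006,0.0070,0.0125],"twist":[-0.004,-0.001,-0.001]}
-> (0.52, 0.0355, 0.03, -84.5) rows 4
  {"xyz":[-0.0000,0.0275,0.0000],"twist":[0.000,0.000,0.000]}
  {"xyz":[-0.0000,0.0275,0.0000],"twist":[0.000,0.000,0.000]}
  {"xyz":[-0.0000,0.0275,0.0000],"twist":[0.000,0.000,0.000]}
  {"xyz":[-0.0000,0.0275,0.0000],"twist":[0.000,0.000,0.000]}
```

View pics/s16.png

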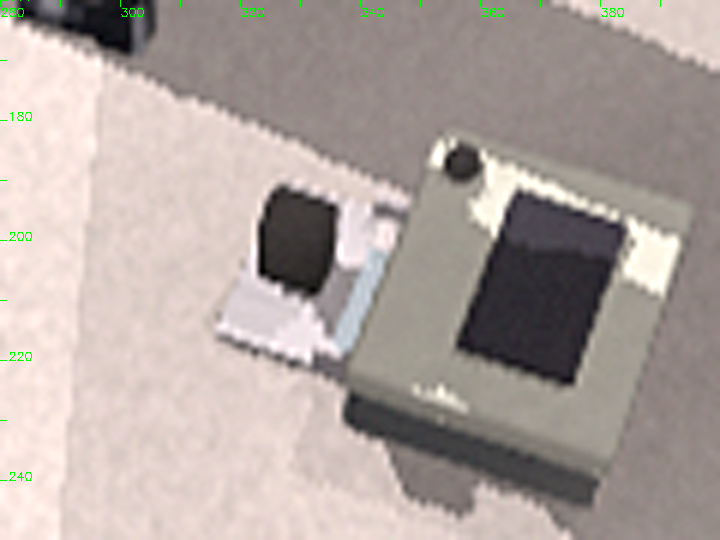

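Run:
```python
from h import *
a=np.radians(5.5); ex=np.array([np.cos(a),np.sin(a)]);ey=np.array([-ex[1],ex[0]])
c=back('scene',280+217/6-.5,160+335/6-.5,.005)[:2]; print('corner',c,'centre from it',c+.06*ex+.042*ey)
h=back('scene',280+300/6-.5,160+(210)/6-.5,.056); print('handle top',h)
im=robot.get_image('top')[:,:,::-1]
crop(im,260,130,400,250,5,'pics/t16.png')
```

```text
corner [ 0.5666 -0.0014] centre from it [0.6223 0.0462]
handle top [0.5833 0.0441 0.056 ]
```

>>> {"method": "drive_tool", "body": {
  "moves": [
    {"xyz":[-0.001,0.012,0.006],"twist":[0,0,0],"claw":0.0},
    {"xyz":[0,0.025,0],"twist":[0,0,0],"claw":0.0},
    {"xyz":[0,0.025,0],"twist":[0,0,0],"claw":0.0},
    {"xyz":[0,0.025,0],"twist":[0,0,0],"claw":0.0},
    {"xyz":[0,0.02,0],"twist":[0,0,0],"claw":0.0},
    {"xyz":[0,0.006,0],"twist":[0,0,0],"claw":0.0},
    {"xyz":[0,0,0],"twist":[0,0,0],"claw":0.0},
    {"xyz":[0,0,0],"twist":[0,0,0],"claw":0.0}
  ]
}}

```text
t: 29.9
position: [0.5245, 0.0364, 0.0282]
ee_rot: [-0.52, 0.473, -0.479, 0.527]
force: [0.1, -0.3, 0.7]
width: -0.0001
```

View pics/t16.png

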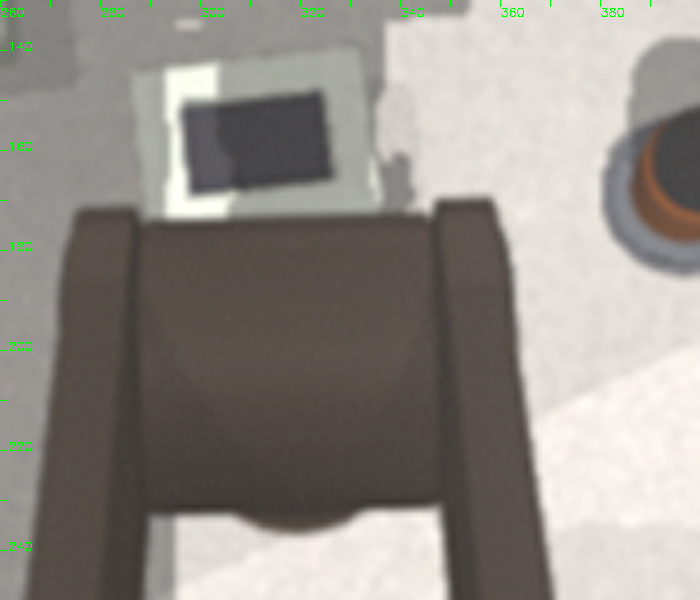

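Run:
```python
from h import *
plan([(.55,.038,.03,-84.5)],.03)
```

```text
now [0.5245 0.0364 0.0282] jaw -84.5589933128507 tilt -0.9999101124080223 q [0.0108 0.6065 2.0475 0.0026 0.4742 1.4844] t 29.9 F [ 0.0603 -0.2765  0.6845] w -5.9796138696904827e-05
-> (0.55, 0.038, 0.03, -84.5) rows 1
  {"xyz":[0.0008,-0.0015,0.0256],"twist":[-0.013,-0.001,-0.000]}
```

>>> {"method": "drive_tool", "body": {
  "moves": [
    {"xyz":[0.001,-0.001,0.006],"twist":[-0.01,0,0],"claw":0.0},
    {"xyz":[0,0,0.008],"twist":[-0.003,0,0],"claw":0.0},
    {"xyz":[0,0,0.005],"twist":[0,0,0],"claw":0.0},
    {"xyz":[0,0,0.002],"twist":[0,0,0],"claw":0.0},
    {"xyz":[0,0,0],"twist":[0,0,0],"claw":0.0}
  ]
}}

```text
t: 30.32
position: [0.5503, 0.0379, 0.0327]
ee_rot: [-0.522, 0.474, -0.477, 0.524]
force: [-0.3, 0.2, -0.3]
width: 0.0004
```

>>> {"method": "drive_tool", "body": {
  "moves": [
    {"xyz":[0,0,0.003],"twist":[0,0,0],"claw":0.0},
    {"xyz":[0,0,0.002],"twist":[0,0,0],"claw":0.0}
  ]
}}

```text
t: 30.48
position: [0.5556, 0.0384, 0.0334]
ee_rot: [-0.522, 0.474, -0.477, 0.525]
force: [-0.4, -0.7, -0.8]
width: 0.0
```

>>> {"method": "drive_tool", "body": {
  "moves": [
    {"xyz":[0,0,0.003],"twist":[0,0,0],"claw":0.0},
    {"xyz":[0,0,0.002],"twist":[0,0,0],"claw":0.0}
  ]
}}

```text
t: 30.65
position: [0.5585, 0.0387, 0.0334]
ee_rot: [-0.523, 0.475, -0.476, 0.524]
force: [-16.9, -4.0, 14.2]
width: -0.0002
```

>>> {"method": "drive_tool", "body": {
  "moves": [
    {"xyz":[0,-0.0005,0.002],"twist":[0,0,0],"claw":0.0}
  ]
}}

```text
t: 30.73
position: [0.5584, 0.0387, 0.0335]
ee_rot: [0.524, -0.476, 0.475, -0.523]
force: [-6.5, -2.9, 0.7]
width: 0.0001
```

>>> {"method": "drive_tool", "body": {
  "moves": [
    {"xyz":[0,0,-0.006],"twist":[0,0,0],"claw":0.0},
    {"xyz":[0,0,-0.012],"twist":[0,0,0],"claw":0.0},
    {"xyz":[0,-0.02,-0.01],"twist":[0,0,0],"claw":0.0},
    {"xyz":[0,-0.03,0],"twist":[0,0,0],"claw":0.0},
    {"xyz":[0,-0.035,0],"twist":[0,0,0],"claw":0.0},
    {"xyz":[0,-0.035,0],"twist":[0,0,0],"claw":0.0},
    {"xyz":[0,-0.035,0],"twist":[0,0,0],"claw":0.0},
    {"xyz":[0,-0.02,0],"twist":[0,0,0],"claw":0.0}
  ]
}}

```text
t: 31.4
position: [0.5231, 0.0358, 0.2096]
ee_rot: [0.527, -0.479, 0.472, -0.52]
force: [1.0, -0.4, -0.2]
width: -0.0
```

>>> {"method": "drive_tool", "body": {
  "moves": [
    {"xyz":[0.01,0,0],"twist":[0,0,0],"claw":0.0},
    {"xyz":[0.025,0,0],"twist":[0,0,0],"claw":0.0},
    {"xyz":[0.03,0,0],"twist":[0,0,0],"claw":0.0},
    {"xyz":[0.03,0,0],"twist":[0,0,0],"claw":0.0},
    {"xyz":[0.03,0,0],"twist":[0,0,0],"claw":0.0},
    {"xyz":[0.03,0,0],"twist":[0,0,0],"claw":0.0},
    {"xyz":[0.02,0,0],"twist":[0,0,0],"claw":0.0},
    {"xyz":[0,0,0],"twist":[0,0,0],"claw":0.0}
  ]
}}

```text
t: 32.07
position: [0.5408, -0.146, 0.2126]
ee_rot: [0.525, -0.475, 0.474, -0.523]
force: [-0.1, -0.2, 0.2]
width: -0.0001
```

Run:
```python
from h import *
plan([(.5,-.15,.2,-84.5)],.3)
for n in ('scene','top'):
    cv2.imwrite(f'pics/{n}_end.png',robot.get_image(n)[:,:,::-1])
crop(cv2.imread('pics/scene_end.png'),280,20,420,250,3.5/1.4,'pics/e.png')
```

```text
now [ 0.5408 -0.146   0.2126] jaw -84.26968145848384 tilt -0.9999942443249106 q [-0.3167  0.3774  1.8226 -0.0019  0.9445  1.1552] t 32.0667 F [-0.0779 -0.1979  0.2157] w -7.363711836406559e-05
-> (0.5, -0.15, 0.2, -84.5) rows 1
  {"xyz":[-0.0001,0.0128,-0.0410],"twist":[0.003,0.004,0.000]}
```

View pics/scene_end.png

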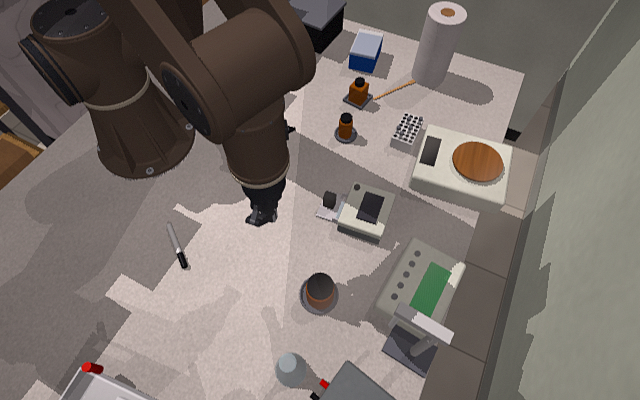

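View pics/top_end.png

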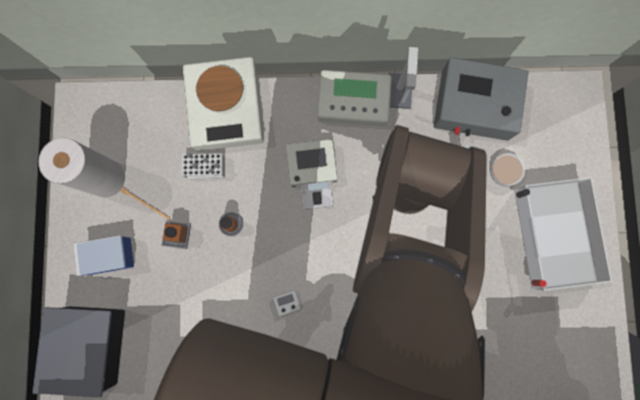

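Run:
```python
from h import *
t=cv2.imread('pics/top_end.png'); s=cv2.imread('pics/scene_end.png')
a=cv2.resize(t[140:215,280:350],(560,600),interpolation=cv2.INTER_CUBIC)
an=np.radians(5.5); ex=np.array([np.cos(an),np.sin(an)]);ey=np.array([-ex[1],ex[0]]); o=np.array([.6208,.0446])
P=[(proj('top',[*(o+x*ex+y*ey),.008])-[280,140]+.5)*8 for x,y in ((-.06,.042),(-.06,-.042))]
cv2.line(a,tuple(P[0].astype(int)),tuple(P[1].astype(int)),(0,0,255),1)
cv2.imwrite('pics/te.png',a)
crop(s,285,70,385,145,6,'pics/se.png')
```

```text
(no output)
```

View pics/te.png

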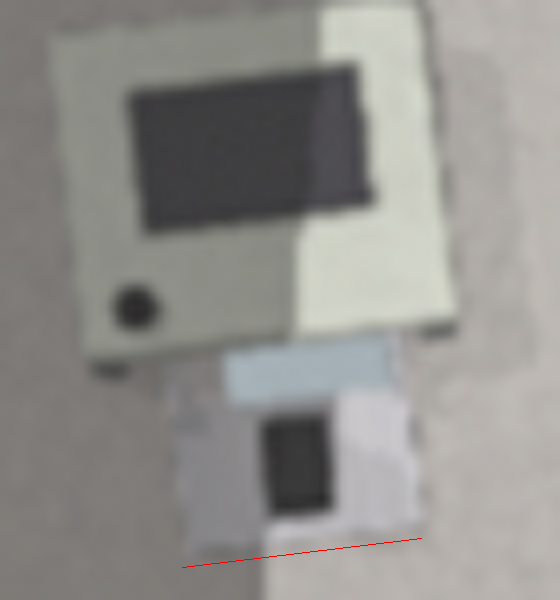

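View pics/se.png

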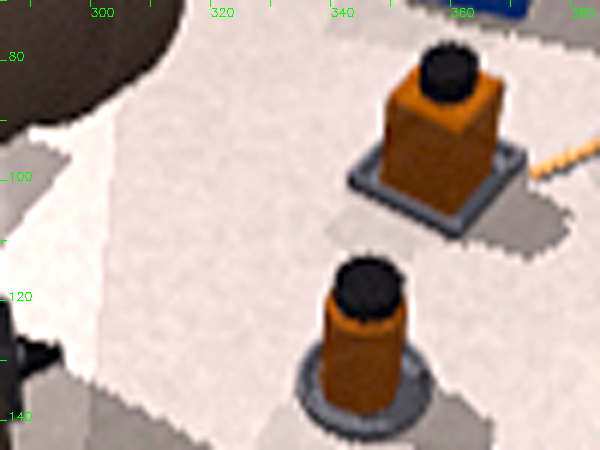

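```bash
python3 -c "
from workcell import robot
print(robot.finish_job())"
```

```text
the job is handed in; nothing more can be done
None
```

The three containers are upright in their matching saucers: slim jar in the small round one, square bottle in the square one, wide jar in the large round one. After that I slid the tray by its handle under the lamp hood to the back stop. I handed the job in at about 32 s.

- **Containers:** the last pictures show all three standing inside their rims. While placing them, the upward force at the wrist peaked briefly at about 49 N, well under the 120 N wrist limit.
- **Tray:** it stopped dead at the end of the slide. A second push from behind the handle met 17 N and the tray did not move. It lies 1–3 mm deeper than my camera estimate of the home pose, which is about the error of that estimate, so I take it as home. I did not separately measure that it lies flat.
- **Tray sliding:** for part of the slide the gripper carried up to about 3.5 N, so the tray may have been lifted slightly off the bench at times.
- **Flask and tube rack:** they stand where they were by eye. I did not measure their positions again, and the arm hid the flask in the last top view.

The robot was clear of everything at hand-in. I saw no failed check.

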